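Load the inspection shuttle and bring it under the microscope

ROBOT

A 7-joint arm with a two-finger parallel gripper is mounted at the origin on the work surface. World frame = base frame: x ahead of the robot, y to its left, z up, the work surface at z = 0. Lengths are in mm, angles in rad, forces in N, time in s.
With the tool pointing down it reaches from about 425 to 875 mm from the base axis. Payload 8.4 kg.
Tool frame: the origin (TCP) lies midway between the tips of the shut fingers; the grasp point (between the pads) lies 19 mm behind it; z points along the fingers, y is the line along which they close (so a half turn about z gives the same grasp; the last joint's range is limited). The gripper opens to 87 mm and grips with 3 to 60 N. Pads are 19 mm wide; open, the fingers measure 117 mm over their backs; the gripper's body (75 mm by 190 mm) begins 51 mm behind the grasp point.
Start: joints at [1.105, 0.333, 0.04, 1.465, -0.013, 1.343, -0.059], TCP at [233.086, -606.741, 222.546] pointing down, gripper open.
Joint ranges: [-2.58, 2.58], [-0.38, 2.09], [-1.3, 1.39], [0.25, 2.4], [-1.5, 4.64], [0.08, 2.09], [-2.65, 2.65]. Speed limits (rad/s): [2.22, 2.22, 2.79, 2.79, 3.14, 3.14, 3.14].

INTERFACE

Orientations are given as a unit quaternion [w, x, y, z].
In Python, from plant import manip, cams gives the robot as it stands.
- The arm moves only by the tool apply_moves, never from a script. Its argument "plan" is a list of rows, each a list of 7 numbers: the turn, a rotation vector about the tool's x, y, z in degrees, then the shift along the tool's x, y, z in m, then the opening, from 0 (shut) to 1 (fully open). In form: [[ax, ay, az, tx, ty, tz, fingers], ...]. A call has 1 to 12 rows; each row is the pose to reach, as a shift and turn from the pose commanded when the call began, along the tool's axes at that moment; what a row does not reach only later rows make up. A row lasts 1/10 s, in which the tool goes at most 50 mm and 8.59 degrees, less where a joint would pass 70% of its speed; a pose out of reach is approached as far as the arm can. A call with a gripper value outside its range is refused whole. The fingers move at their own pace and stop on an object; the grip force is fixed at half the most. Time passes only in rows, so rows that repeat a pose let the fingers close. It gives the time, the measured TCP pose, the force, the opening and the grip force at its end, in the units of the state.
- manip.get_obs(): the state, without advancing time (a new reading comes with each control period).
- cams.grab_frame(name): name is "scene" or "top" or "wrist"; returns the picture (384x512x3 uint8, red, green, blue); there is no depth.
- cams.camera_params(name): a dict with "mtx" (3x3 intrinsics, pixels), "distortion" ([k1, k2, p1, p2, k3] as OpenCV has them; the pictures are not rectified), "rvec" (rotation vector, rad) and "tvec" (3), from world to camera coordinates, as OpenCV has them. Camera axes: x right, y down, z forward; pixel columns grow to the right and rows downward; lengths in mm; the calibration is good to about 2 mm. A picture is of the moment at which its call begins: read the wrist's pose just before it. camera_params takes no time and is no camera call; for the wrist camera it gives the pose at the moment of the call.
- manip.job_done(): hands the job in; it is judged then, once.
The state is a dict: "t": time; "joints": joint angles; "joint_velocities": joint speeds; "effort": joint torques, N m; "tcp_pos": TCP position; "tool_rot": TCP orientation; "contact_force": force on the tool from outside, world axes, zero at the start; "moment": the same for the moment, N m; "width": finger opening in mm; "grasp_force": force on a finger pad.
Only numpy, scipy, OpenCV 4.12 (cv2) and the standard library are available. Lean on these libraries where they do the work, as an engineer would, in place of code of your own. Each camera call takes 0.05 s, during which the arm holds its last target. There are 200 camera calls.

TASK

Take the longer of the two aluminium housings out of the steel tray, lay it flat in the nest of the shuttle and press the hinged hold-down frame shut until its catches hold it. Then slide the shuttle along its rail until the housing is centred under the microscope's lens, and last set the ring light to half with the dimmer slider on the sloped control box (centre line of the knob at the long middle tick). Do not bump the microscope and leave everything else where it is.

Things in the scene. Friction and masses are not known exactly. Their poses are not given: they have to be found in the camera images.
- housing: the longer of two flat closed aluminium housings, 100 x 44 x 22 mm, about 0.16 kg, with a grey top label area and a dark round window near one end; lies flat in the tray at the start. Origin: centre of the underside; x along its length, z up. Either end may point either way in the nest.
- short_housing: the shorter aluminium housing, 64 x 44 x 22 mm, same look; beside the other in the tray, to be left there. Origin: centre of the underside; x along its length.
- tray: open stainless tray, 200 x 220 x 26 mm high, walls and floor 3 mm; stands on the table and does not move. Origin: centre of the underside, x along the 200 mm side.
- shuttle (a joint): position of the shuttle on its rail, m: 0 at the end away from the microscope, at most 0.26; it grows towards the microscope, along the -y axis of nest. Stays where it is left; about 2.5 N to move it.
- nest (a point): centre of the nest floor, 42 mm above the table, on the shuttle (110 mm long plate). x across the rail away from the robot, y along the rail away from the microscope, z up. The housing lies lengthwise along x between white lips 10 mm high, 2.5 mm clear on every side; a 34 mm gap in the lips at the middle of each long side admits the fingers.
- shuttle_grip (a point): centre of the top of the shuttle's grip, an upright black post 16 mm across the rail, 24 mm along it, 48 mm tall; stands 74 mm to the +y side of the nest, top 90 mm above the table; axes of nest. With the nest under the lens an upright gripper on it would hit the microscope: lean the gripper's body about 35 degrees away from the microscope (to +y).
- cover (a joint): angle of the hold-down frame, rad: 0 shut (level), 1.7 to 2.05 at the start, at most 2.1. Two spring-ball catches meet its free edge at about 0.10 and must be pressed past with some 8 to 12 N there; below 0.04 they hold it. A stiff hinge with a light opening spring: not caught, it swings part-way open again.
- cover_hinge (a point): middle of the hinge axis of the hold-down frame, on the far side of the nest (68 mm from its centre in +x of nest, 25.5 mm above the nest floor). The axis runs along y of nest; the frame swings up and away from the robot.
- cover_edge (a point): middle of the frame's front bar, on its upper face when shut: 119 mm from the hinge axis, 8 mm above it; z is normal to the frame. Aluminium, 8 mm thick, 98 mm wide along the hinge, 130 mm long plus an 18 mm thumb tab at the middle of the free edge; open window 80 x 70 mm; two catch posts beside the tab (34 mm off its middle) stand 86 mm above the table.
- microscope: video microscope on a boom stand, fixed; origin on the table directly below the lens axis, z up. Black ring light, diameter 100 mm, from 158 to 190 mm above the table; cream body above it to 0.42 m, of about 50 mm radius, with a focus block and side knobs reaching 105 mm to +x; at 0.30 m height a boom runs to a column 250 mm to +x and 92 mm to -y on a flat base.
- lens (a point): centre of the lens face, on the vertical lens axis, 158 mm above the table. It stands over the middle line of the shuttle's rail.
- dimmer (a joint): position of the dimmer slider, m: 0 at the lower end (dark), 0.08 at the upper end (full), half is 0.04; grows up the slope. Stays where it is left; about 2 N to move it.
- dimmer_top (a point): centre of the top of the dimmer knob: black block, 30 mm along its travel, 16 mm across, standing to 32 mm off the panel (its underside 6 mm off), white centre line. Axes: x up the slope (direction of travel), y across, z square out of the panel, which leans 25 degrees from level and faces the robot.
- dimmer_half (a point): where the centre of the knob's top must be at half: 32 mm off the panel over the long middle tick of the scale (ticks every 10 mm on both sides of the slot; fixed). Axes: those of controller.
- controller: cream ring-light control box, 150 mm deep, 160 mm wide, fixed, 40 mm high in front and 98 mm at the back, its top a panel sloping up from the front at 25 degrees. Origin: centre of the underside; x to the back, z up.
- cup: small white plastic cup, 64 mm across, 50 mm high, on the table; leave it. Origin: centre of the underside.
- bottle: white plastic bottle, 60 mm across, 150 mm high; leave it. Origin: centre of the underside.
- screwdriver: screwdriver with black handle, 170 mm, lying on the table in front of the rail; leave it.
- jar: glass jar with steel lid, 60 mm across, 60 mm high; leave it. Origin: centre of the underside.
- brush: wooden brush, 160 mm, lying on the table in front of the control box; leave it.
There are look-alikes about, which are no part of the job. Leave any turquoise look-alike of the controller alone.

How it is judged:
By the outcome, as a careful person would: the job done as asked, in the order asked, and still so for the second after the job is handed in, with the robot touching nothing.
It also fails if it takes over 72 s, if anything falls off the work surface, if the arm or the gripper's body presses on something with over 40 N, if the wrist force passes 120 N, or if a joint passes its speed limit or range.

## Working session

There is one attempt and no reset: what is moved stays moved. The work goes in short steps, Python scripts to look and compute and a tool call to move; the robot and the scene stay as the last step left them, time stands still between calls to the robot, and variables do not carry over. Pictures are saved under pics/ and viewed, at most 10 in all, crops included, and the job is handed in when it is done.

Besides the shell and the picture viewer there is one more tool, called after "Request:" as a command line: name --pt "numbers of a row" for each row, then --argument value for the rest. apply_moves: Moves the arm, as the interface text tells. Its arguments: {"type":"object","properties":{"plan":{"type":"array"}},"required":["plan"]}

```bash
ls; mkdir -p pics
cat > h.py <<'E'
import numpy as np, cv2
from scipy.spatial.transform import Rotation as R
from plant import manip, cams
def grab(n,f=None):
    p=cams.camera_params(n); im=cams.grab_frame(n)
    if f: cv2.imwrite(f,im[:,:,::-1])
    np.savez('%s.npz'%n,im=im,**{k:np.array(v,float) for k,v in p.items()})
    return im,p
def ray(p,uv):
    K=np.array(p['mtx'],float);d=np.array(p['distortion'],float)
    x=cv2.undistortPoints(np.array(uv,float).reshape(-1,1,2),K,d)[:,0]
    M=cv2.Rodrigues(np.array(p['rvec'],float))[0];t=np.array(p['tvec'],float).ravel()
    return -M.T@t,(np.c_[x,np.ones(len(x))])@M
def onz(p,uv,z):
    c,d=ray(p,uv);return c+d*((z-c[2])/d[:,2])[:,None]
def tri(p1,a,p2,b):
    c1,d1=ray(p1,a);c2,d2=ray(p2,b);d1=d1[0];d2=d2[0]
    s=np.linalg.lstsq(np.c_[d1,-d2],c2-c1,rcond=None)[0]
    q1=c1+s[0]*d1;q2=c2+s[1]*d2;return (q1+q2)/2,np.linalg.norm(q1-q2)
def proj(p,X):
    return cv2.projectPoints(np.array(X,float).reshape(-1,1,3),np.array(p['rvec'],float),np.array(p['tvec'],float),np.array(p['mtx'],float),np.array(p['distortion'],float))[0][:,0]
def state():
    o=manip.get_obs();q=np.array(o['tool_rot']);return o,np.array(o['tcp_pos'],float),R.from_quat(q[[1,2,3,0]])
def move(target,rot=None,base=None,brot=None):
    "row for moving to target (mm) with rotation rot, from given commanded pose"
    o,p,r=state()
    if base is not None:p=np.array(base,float)
    if brot is not None:r=brot
    t=r.inv().apply(np.array(target)-p)/1000
    v=(r.inv()*rot).as_rotvec(degrees=True) if rot is not None else np.zeros(3)
    return np.round(v,2),np.round(t,4)
E
python3 - <<'E'
from h import *
o,p,r=state();print(o);print(r.as_matrix().round(3))
a,pa=grab('scene');b,pb=grab('top')
for q in(pa,pb):print(q, 'cam',ray(q,[[256,192]]))
cv2.imwrite('pics/scene.png',cv2.resize(a,(800,600),interpolation=cv2.INTER_CUBIC)[:,:,::-1]);cv2.imwrite('pics/top.png',cv2.resize(b,(800,600),interpolation=cv2.INTER_CUBIC)[:,:,::-1])
E
```

```text
pics
{'t': 0.0, 'joints': array([ 1.10482207,  0.33395278,  0.03986884,  1.46628848, -0.01338703,
        1.34332452, -0.05852528]), 'joint_velocities': array([-0.00089147,  0.00028304, -0.00054546,  0.00100392,  0.00156443,
       -0.00202291, -0.0008796 ]), 'effort': array([-2.84942744e-04, -6.56367517e+01,  1.33489385e+00, -4.03799164e+01,
       -5.97639405e-02,  4.49532818e-02,  2.00643785e-04]), 'tcp_pos': array([ 232.88813   , -606.32292785,  221.62374269]), 'tool_rot': array([-8.25334293e-04,  9.83234497e-01,  1.82343617e-01, -2.18121449e-04]), 'contact_force': array([-0.37029744, -0.21919946,  0.5958895 ]), 'moment': array([ 0.01950544, -0.04696562, -0.00613961]), 'grasp_force': 0.0, 'width': 86.95502157184647}
[[ 0.934  0.359 -0.001]
 [ 0.359 -0.934  0.002]
 [-0.    -0.002 -1.   ]]
{'mtx': array([[423.13469781,   0.        , 261.89065818],
       [  0.        , 423.13469781, 191.43506317],
       [  0.        ,   0.        ,   1.        ]]), 'distortion': array([-0.15591329,  0.        ,  0.        ,  0.        ,  0.        ]), 'rvec': array([ 2.25279675,  0.54532944, -0.26569461]), 'tvec': array([-420.68019668,  -83.77030577, 1728.16301698])} cam (array([1011.10451566, -984.14413783, 1086.12369444]), array([[-0.36689793,  0.64615372, -0.66937798]]))
{'mtx': array([[362.86706746,   0.        , 248.46586166],
       [  0.        , 362.86706746, 189.98647107],
       [  0.        ,   0.        ,   1.        ]]), 'distortion': array([-0.02173421,  0.        ,  0.        ,  0.        ,  0.        ]), 'rvec': array([ 2.14060681, -2.13301153,  0.2182594 ]), 'tvec': array([ -35.55094316,  514.79805261, 1093.70230702])} cam (array([ 309.54152635,   -8.30102301, 1169.00845908]), array([[ 0.17460051, -0.04307059, -0.98393164]]))
```

View pics/scene.png

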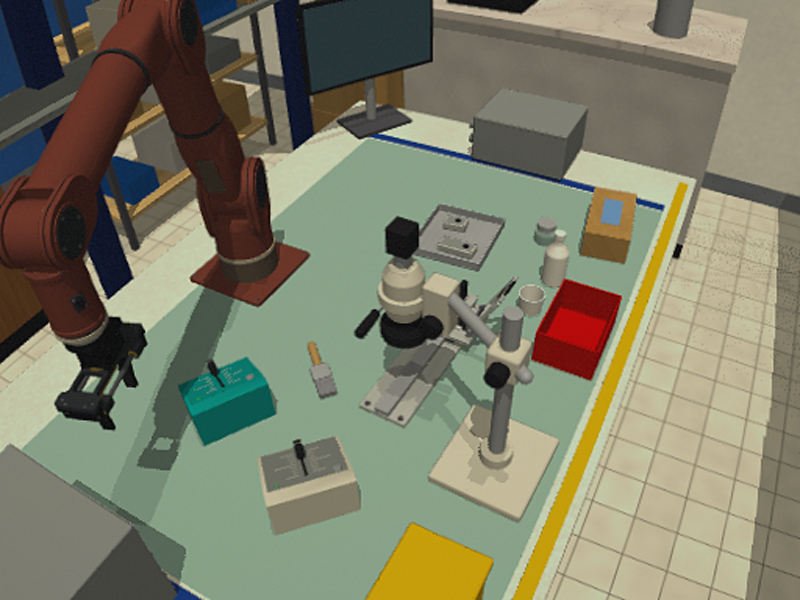

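View pics/top.png

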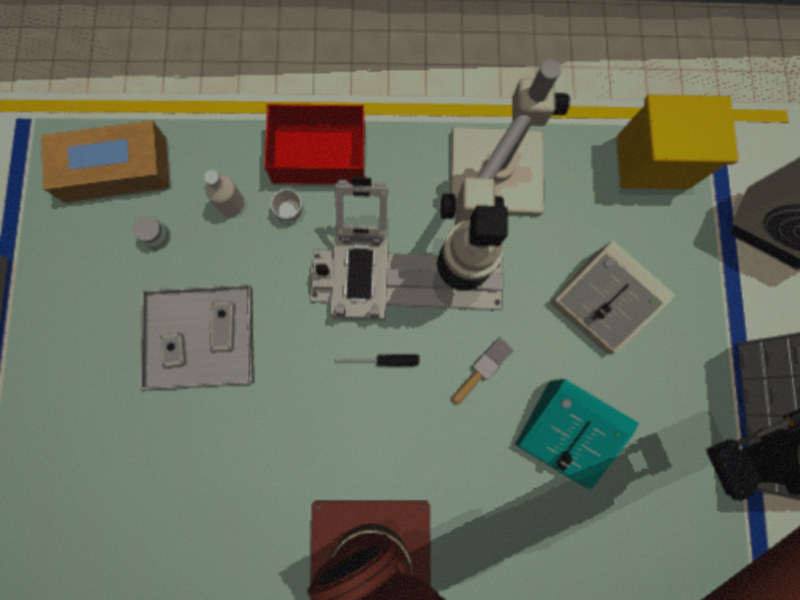

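The long housing is at (222,327) and the short one at (173,350) in the top view at 800 scale. The rail and shuttle have the nest at (361,273) and the grip at (321,268). The frame is open at (361,205) and the microscope is at about (470,255). The cream controller is at (612,297) with its knob near (601,311), and the turquoise look-alike is at (577,433).

Candidates that could be confused: long vs short housing, cream vs turquoise box, and the dark nest pad vs the window of the housing. I choose the long housing and the cream box, and check them in one crop.

```bash
cat > m.py <<'E'
from h import *
b=np.load('top.npz');im=b['im']
def c(x0,y0,w,h,s):return cv2.resize(im[y0:y0+h,x0:x0+w],None,fx=s,fy=s,interpolation=cv2.INTER_CUBIC)
A=c(85,180,80,72,5);B=c(190,110,80,100,5)[:, :400];C=c(345,150,92,80,5)
out=np.zeros((600,800,3),np.uint8);out[:360,:400]=A;out[:500,400:]=B;
D=c(365,165,50,48,5);out[360:600,:250]=D
cv2.imwrite('pics/crop1.png',out[:,:,::-1])
for nm,(x0,y0,x1,y1),z in(('tray',(97,188,158,246),22),):
    hsv=cv2.cvtColor(im,cv2.COLOR_RGB2GRAY);
    print(hsv[190:246:4,95:160:4])
print('tray corners',onz(b,[[91,186],[161,183],[162,245],[91,249]],26).round(0).tolist())
print('long ctr',onz(b,[[142,209]],22),'nest',onz(b,[[231,175]],42),'grip',onz(b,[[205.5,171.5]],90),'ctl',onz(b,[[391.7,190]],69))
E
python3 m.py
```

```text
[[117 121 122 123 123 123 123 124 122 123 119 120 120 121 122 121 109]
 [118 122 123 122 125 125 123 123 126 124 114 119 124 101 120 123 130]
 [117 121 124 123 122 123 123 125 126 124 114  90  82 120 117 121 127]
 [119 122 121 123 124 123 122 121 122 123 121  74  58 119 123 123 126]
 [119 120 120 123 123 124 125 124 124 125 120 108 108 117 118 123 114]
 [116 120 119 120 120 121 121 120 122 122 121 109 106 124 120 122 105]
 [119 122 110 120 128  94 122 121 122 124 117 108 107 119 121 121 106]
 [120 122 115 104 103 120 116 120 122 122 116 109 108 120 124 124  96]
 [118 121 115  39  51 116 115 120 122 122  89 125 124 102 122 121  93]
 [120 119 116 107 107 110 103 119 120 119 111 119 122 119 124 124  87]
 [119 119 119 105 107 113  98 120 120 120 121 122 122 123 124 123  90]
 [120 120 113  88  81  82 118 119 119 121 119 120 120 122 123 123  93]
 [119 120 119 120 120 121 122 122 119 119 122 122 119 119 121 121  86]
 [121 121 123 121 122 120 119 122 121 121 123 121 123 124 122 125 101]]
tray corners [[529.0, 468.0, 26.0], [540.0, 246.0, 26.0], [344.0, 234.0, 26.0], [330.0, 453.0, 26.0]]
long ctr [[456.36417353 303.03057449  22.        ]] nest [[563.97566954  21.77237033  42.        ]] grip [[563.55128619  98.19153914  90.        ]] ctl [[ 513.4076489  -480.50579639   69.        ]]
```

View pics/crop1.png

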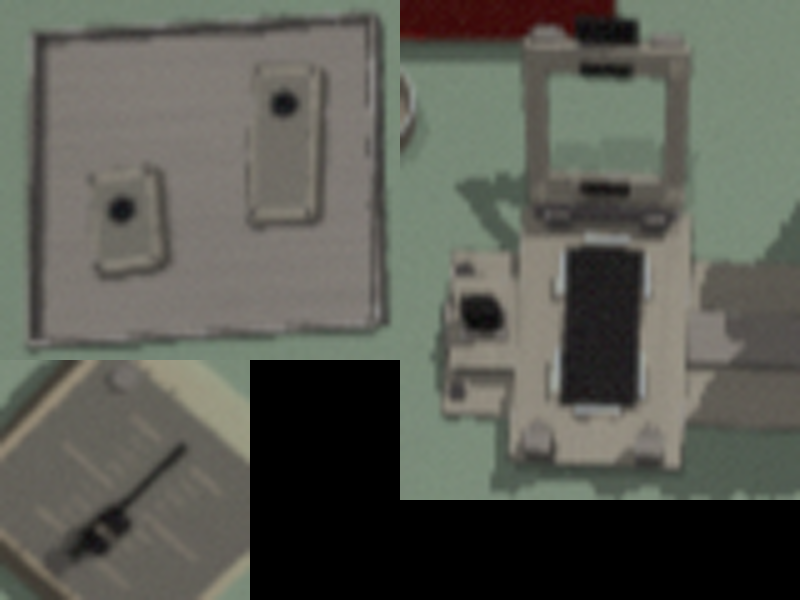

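The crop (5x, top-frame origin (85,180)) shows the long housing with corners near (255,67), (322,70), (320,222) and (250,220), about 2.2:1. The short one is at left, near (130,220). The nest pad is at (600,325) and the white-lined knob is on the cream box.

Run:
```python
from h import *
b=np.load('top.npz');a=np.load('scene.npz')
P=onz(b,np.array([[255,67],[322,70],[320,222],[250,220]])/5+[85,180],25)
print(P.round(1).tolist(),P.mean(0)); d=(P[0]+P[1]-P[2]-P[3]);print('yaw',np.degrees(np.arctan2(d[1],d[0])))
N=onz(b,np.array([[565,248],[645,248],[642,402],[560,402]])/5+[190-80,110],42);print(N.round(1).tolist(),N.mean(0))
for z in(100,160,200,250,300):
    X=onz(a,[[368*.64,323*.64]],z);print(z,X.round(0),proj(b,X)/.64)
print('ring',tri(a,[[405*.64,330*.64]],b,[[467*.64,258*.64]]))
Rt=R.from_matrix(np.array([[1,0,0],[0,-1,0],[0,0,-1.]]).T)
for w in([300,-310,280],[418,-100,290],[430,60,290],[450,300,290]):print(w,move(w,Rt))
```

```text
[[505.9, 324.0, 25.0], [504.2, 281.3, 25.0], [407.4, 277.7, 25.0], [408.5, 321.6, 25.0]] [456.50574924 301.14672866  25.        ]
yaw 1.7470226478644117
[[614.3, 47.9, 42.0], [614.7, -3.3, 42.0], [514.4, -2.1, 42.0], [514.1, 49.6, 42.0]] [564.36695885  23.02765338  42.        ]
100 [[ 444. -128.  100.]] [[438.41238562 328.82712818]]
160 [[ 478. -180.  160.]] [[470.46034187 305.88765184]]
200 [[ 501. -215.  200.]] [[493.65602951 289.2755763 ]]
250 [[ 530. -258.  250.]] [[524.97101327 266.83674457]]
300 [[ 559. -302.  300.]] [[559.179326   242.30888048]]
ring (array([ 562.69006633, -174.86870547,  173.36676117]), np.float64(3.8919214707621883))
[300, -310, 280] (array([-8.000e-02,  2.000e-02,  2.101e+01]), array([ 0.1689, -0.2527, -0.0579]))
[418, -100, 290] (array([-8.000e-02,  2.000e-02,  2.101e+01]), array([ 0.3543, -0.4064, -0.0677]))
[430, 60, 290] (array([-8.000e-02,  2.000e-02,  2.101e+01]), array([ 0.4229, -0.5515, -0.0675]))
[450, 300, 290] (array([-8.000e-02,  2.000e-02,  2.101e+01]), array([ 0.5277, -0.7684, -0.0672]))
```

The "black cylinder" beside the ring is the screwdriver on the table (its ray meets z=0 there). All sizes agree: housing 98x43, ring height 173. Moving over to the tray past the microscope.

Request:
apply_moves --pt "0 0 8 0.05 -0.07 -0.03 1" --pt "0 0 16 0.1 -0.14 -0.06 1" --pt "0 0 21 0.169 -0.253 -0.06 1" --pt "0 0 21 0.169 -0.253 -0.06 1" --pt "0 0 21 0.23 -0.305 -0.065 1" --pt "0 0 21 0.29 -0.355 -0.068 1" --pt "0 0 21 0.354 -0.406 -0.068 1" --pt "0 0 21 0.354 -0.406 -0.068 1" --pt "0 0 21 0.389 -0.48 -0.068 1" --pt "0 0 21 0.423 -0.552 -0.068 1" --pt "0 0 21 0.423 -0.552 -0.068 1" --pt "0 0 21 0.45 -0.6 -0.068 1"

```text
t: 1.3
tcp_pos: [404.2, -39.2, 287.7]
tool_rot: [0.0, 1.0, 0.0, 0.0]
contact_force: [1.5, -0.3, -0.2]
width: 87.2
grasp_force: 0.0
```

Run:
```python
from h import *
o,p,r=state();print(o['t'],p,r.as_matrix().round(3),o['joints'].round(2))
Rt=R.from_matrix(np.array([[1,0,0],[0,-1,0],[0,0,-1.]]).T)
for w in([450,300,290],[456,301,200],[440,300,200]):print(w,move(w,Rt))
w,pw=grab('wrist','pics/w0.png'); print(pw['mtx'],pw['distortion'],ray(pw,[[256,192]]))
```

```text
1.3 [404.15496479 -39.16447723 287.66399957] [[ 1.  0.  0.]
 [ 0. -1. -0.]
 [ 0.  0. -1.]] [ 0.58 -0.19 -0.51  1.88 -0.09  1.44 -1.47]
[450, 300, 290] (array([ 0.02, -0.  ,  0.01]), array([ 0.0459, -0.3392, -0.0025]))
[456, 301, 200] (array([ 0.02, -0.  ,  0.01]), array([ 0.0519, -0.3402,  0.0875]))
[440, 300, 200] (array([ 0.02, -0.  ,  0.01]), array([ 0.0359, -0.3392,  0.0875]))
[[295.58965413   0.         260.19412188]
 [  0.         295.58965413 190.05419039]
 [  0.           0.           1.        ]] [-0.03142741  0.          0.          0.          0.        ] (array([473.52540438, -39.35328167, 448.97825724]), array([[-0.25581897,  0.01318606, -0.96676132]]))
```

Request:
apply_moves --pt "0 0 0 0.02 -0.05 0 1" --pt "0 0 0 0.03 -0.1 0 1" --pt "0 0 0 0.03 -0.15 0 1" --pt "0 0 0 0.035 -0.2 0 1" --pt "0 0 0 0.035 -0.25 0.02 1" --pt "0 0 0 0.035 -0.3 0.05 1" --pt "0 0 0 0.036 -0.34 0.08 1" --pt "0 0 0 0.036 -0.34 0.09 1" --pt "0 0 0 0.036 -0.34 0.09 1"

```text
t: 2.25
tcp_pos: [437.8, 300.2, 194.8]
tool_rot: [0.0, 1.0, 0.002, -0.003]
contact_force: [-0.2, -0.5, -0.3]
width: 87.5
grasp_force: 0.0
```

Run:
```python
from h import *
o,p,r=state();print(o['t'],p,np.degrees(r.as_euler('xyz')))
w,pw=grab('wrist')
cv2.imwrite('pics/w1.png',cv2.resize(w,(800,600),interpolation=cv2.INTER_CUBIC)[:,:,::-1])
print(proj(pw,[[456,301,25],[506,301,25],[456,323,25],[456,323+60,25]])/.64)
```

```text
2.25 [437.80475512 300.21068764 194.81717039] [179.97641733   0.3073038    0.26420396]
[[404.70499303 249.96163077]
 [404.88238177 178.61420351]
 [374.20993882 249.87135114]
 [291.20564886 249.69126564]]
```

View pics/w1.png

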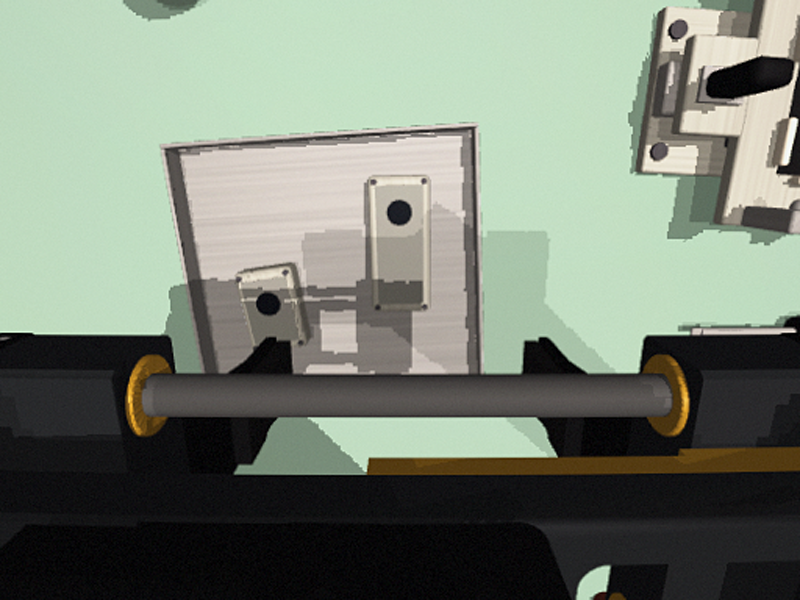

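The wrist view shows the long housing with corners about (368,178), (430,178), (430,309) and (370,309). The short one is at (270,305), and the tray's right wall inner edge is near x=465, so I'll open the gripper only partly.

Run:
```python
from h import *
b=np.load('wrist.npz')
P=onz(b,np.array([[368,177],[430.5,178],[430,310],[371,309]])*.64,25)
print(P.round(1).tolist(),P.mean(0).round(1)); d=(P[0]+P[1]-P[2]-P[3]);yaw=np.degrees(np.arctan2(d[1],d[0]));print('yaw',yaw)
print('wall',onz(b,[[470*.64,240*.64]],20), 'short',onz(b,[[300*.64,290*.64]],25))
c=P.mean(0)
Rt=R.from_euler('z',1.7,degrees=True)*R.from_matrix(np.diag([1,-1,-1.]))
for z in(60,6):print(move([c[0],c[1],z],Rt))
```

```text
[[507.0, 326.6, 25.0], [506.5, 283.2, 25.0], [410.9, 282.0, 25.0], [411.6, 326.0, 25.0]] [459.  304.5  25. ]
yaw 0.5328445915852529
wall [[462.70522092 253.43213294  20.        ]] short [[426.01594473 378.26360817  25.        ]]
(array([ 0.03,  0.2 , -1.55]), array([ 0.0205, -0.0055,  0.1364]))
(array([ 0.03,  0.2 , -1.55]), array([ 0.0207, -0.0055,  0.1904]))
```

Request:
apply_moves --pt "0 0 -1 0.02 -0.004 0.05 0.65" --pt "0 0 -1 0.02 -0.004 0.1 0.65" --pt "0 0 -1 0.02 -0.004 0.14 0.65" --pt "0 0 -1 0.02 -0.004 0.15 0.65" --pt "0 0 -1 0.02 -0.004 0.17 0.65" --pt "0 0 -1 0.02 -0.004 0.185 0.65" --pt "0 0 -1 0.02 -0.004 0.1895 0.65" --pt "0 0 -1 0.02 -0.004 0.1895 0.65" --pt "0 0 -1 0.02 -0.004 0.1895 0.2" --pt "0 0 -1 0.02 -0.004 0.1895 0.2" --pt "0 0 -1 0.02 -0.004 0.1895 0.2" --pt "0 0 -1 0.02 -0.004 0.1895 0.2"

```text
t: 3.5
tcp_pos: [460.8, 303.6, 9.3]
tool_rot: [-0.001, 1.0, 0.009, 0.001]
contact_force: [-0.6, 1.5, 6.7]
width: 43.7
grasp_force: 30.0
```

Request:
apply_moves --pt "0 0 0 0 0 -0.02 0.2" --pt "0 0 0 0 0 -0.06 0.2" --pt "0 0 0 0 0 -0.11 0.2" --pt "0 0 0 0 0 -0.16 0.2" --pt "0 0 0 0.01 0.04 -0.19 0.2" --pt "0 0 0 0.02 0.09 -0.21 0.2" --pt "0 0 0 0.03 0.14 -0.23 0.2" --pt "0 0 0 0.03 0.19 -0.24 0.2" --pt "0 0 0 0.03 0.24 -0.24 0.2" --pt "0 0 0 0.03 0.26 -0.24 0.2" --pt "0 0 0 0.03 0.26 -0.24 0.2" --pt "0 0 0 0.03 0.26 -0.24 0.2"

```text
t: 4.7
tcp_pos: [494.4, 42.9, 248.1]
tool_rot: [0.0, 1.0, 0.008, -0.0]
contact_force: [-0.1, 0.3, -1.7]
width: 43.8
grasp_force: 30.0
```

Run:
```python
from h import *
o,p,r=state();print(o['t'],p,np.degrees(r.as_euler('xyz')),o['width'],o['contact_force'])
w,pw=grab('wrist')
cv2.imwrite('pics/w2.png',cv2.resize(w,(800,600),interpolation=cv2.INTER_CUBIC)[:,:,::-1])
b=np.load('top.npz')
c,d=ray(b,[[231.4,116]]);d=d[0]
s=np.linspace(.8,1.2,4001)*1100; X=c+d*s[:,None]/abs(d[2])
h=np.array([632,67.5]);dist=np.hypot(X[:,0]-h[0],X[:,2]-h[1])
for i in np.where(np.diff(np.sign(dist-148)))[0]:print(X[i],np.pi-np.arctan2(X[i,2]-h[1],X[i,0]-h[0]))
print(proj(pw,[[564,23,42],[564,97,90],[632,23,67.5]])/.64)
```

```text
4.7 [494.43501421  42.86369687 248.09320721] [1.79996946e+02 2.98444186e-02 9.14576665e-01] 43.797865167301524 [-0.08785983  0.32998547 -1.74202931]
[699.00220943  18.21351271 199.46845908] 2.040595925497439
[771.6449781   23.15904218  18.62845908] 3.478240669718808
[[432.91021003 178.24388216]
 [326.68141082 176.69573537]
 [437.769335    76.40995938]]
```

View pics/w2.png

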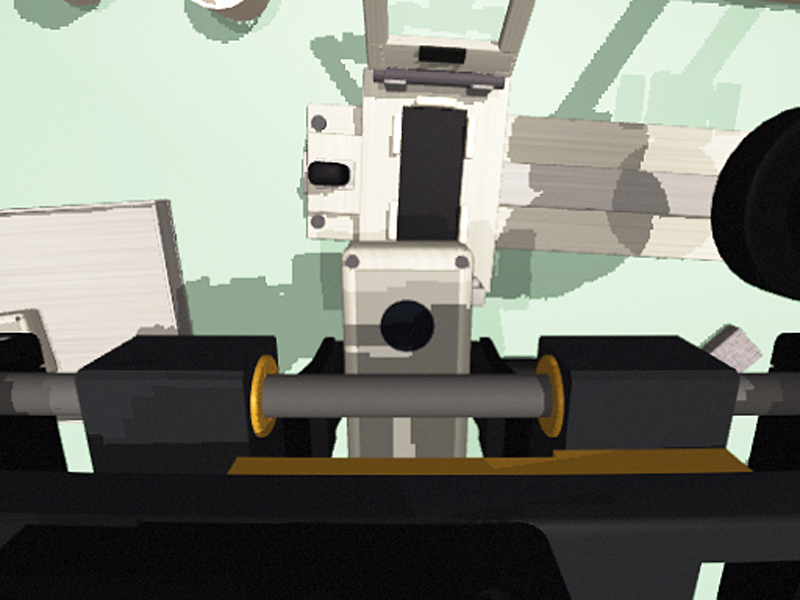

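The view shows the nest pad (edges x 403-467 at the top, upper end y≈107), the black post top at about (328,173), the hinge at y≈78, the rail lines sloping about 3.5°, and the ring's left edge at (712,203), spanning y 107-300.

Run:
```python
from h import *
b=np.load('wrist.npz');im=b['im'];g=cv2.cvtColor(im,cv2.COLOR_RGB2GRAY)
f=lambda uv,z:onz(b,np.array(uv)*.64,z)
A=f([[403,108],[399.5,236],[467,110],[464,240]],42);print('pad',A.round(1).tolist())
for i in(0,2):
    d=A[i]-A[i+1];print('yaw',np.degrees(np.arctan2(d[1],d[0])))
for z in(20,30):
    B=f([[512,117],[740,131],[508,248],[712,262]],z);print([np.degrees(np.arctan2(*(B[i+1]-B[i])[[0,1]])) for i in(0,2)],B.round(0).tolist())
# subpixel pad: dark mask
m=((g<70)*255).astype(np.uint8);m[:60]=0;m[150:]=0;m[:,:245]=0;m[:,310:]=0
cs=max(cv2.findContours(m,cv2.RETR_EXTERNAL,cv2.CHAIN_APPROX_NONE)[0],key=cv2.contourArea)
print(cv2.boundingRect(cs))
for lo,hi in((72,100),(100,145)):
    for y in range(lo,hi,7):
        xs=np.where(m[y])[0];
        if len(xs):P=onz(b,[[xs.min()-.5,y],[xs.max()+.5,y]],42);print(y,xs.min(),xs.max(),P.mean(0).round(1),(P[0]-P[1])[1].round(1))
print('pad top',onz(b,[[435*.64,cs[:,0,1].min()-.5]],42))
m=((g<60)*255).astype(np.uint8);m[:98]=0;m[122:]=0;m[:,:190]=0;m[:,230:]=0
ys,xs=np.where(m);print('post px',xs.min(),xs.max(),ys.min(),ys.max(),f([[308,173],[350,173]],90).round(1).tolist(), f([[328,173]],90))
print('ring',f([[712,203]],158),f([[795,107],[795,300]],158),f([[795,107],[795,300]],190))
```

```text
pad [[614.7, 46.8, 42.0], [519.0, 48.3, 42.0], [614.1, -1.1, 42.0], [516.6, -3.1, 42.0]]
yaw -0.9143145286787414
yaw 1.1982729517878665
[np.float64(-178.22327057681164), np.float64(-177.10828197599517)] [[613.0, -40.0, 20.0], [607.0, -227.0, 20.0], [508.0, -44.0, 20.0], [499.0, -222.0, 20.0]]
[np.float64(-178.22327057681164), np.float64(-177.1082819759952)] [[611.0, -38.0, 30.0], [606.0, -220.0, 30.0], [509.0, -41.0, 30.0], [500.0, -216.0, 30.0]]
(254, 68, 45, 82)
72 258 298 [611.9  23.2  42. ] 47.9
79 257 298 [604.1  23.6  42. ] 49.4
86 257 297 [596.3  24.   42. ] 48.4
93 257 297 [588.4  23.7  42. ] 48.7
100 257 296 [580.3  24.1  42. ] 47.7
107 256 295 [572.2  25.1  42. ] 48.0
114 256 294 [564.1  25.5  42. ] 47.0
121 255 294 [555.8  25.9  42. ] 48.5
128 255 293 [547.5  26.3  42. ] 47.6
135 255 293 [539.  26.  42.] 47.8
142 254 293 [530.5  26.4  42. ] 49.3
pad top [[616.86396611  22.91806168  42.        ]]
post px 197 222 103 118 [[566.3, 109.5, 90.0], [566.6, 81.3, 90.0]] [[566.41743809  96.05426889  90.        ]]
ring [[ 554.06140698 -122.37887405  158.        ]] [[ 604.44797523 -158.86496639  158.        ]
 [ 500.47429088 -181.65932938  158.        ]] [[ 599.28617513 -133.07519989  190.        ]
 [ 508.5484221  -152.96782264  190.        ]]
```

Run:
```python
from h import *
b=np.load('wrist.npz');o,p,r=state()
P=onz(b,np.array([[345,244],[472,244],[408,242]])*.64,p[2]+15.7);print(P.round(1),'in tool',r.inv().apply(P-p).round(1))
Rt=R.from_euler('z',-2.3,degrees=True)*R.from_matrix(np.diag([1,-1,-1.]))
for off in(0,-2,):
  for z in(110,70,49):print(off,z,move(np.array([564.5+off,24.3,z]),Rt))
```

```text
[[543.3  62.7 263.8]
 [543.9  22.6 263.8]
 [544.3  42.8 263.8]] in tool [[ 49.2 -17.7 -15.7]
 [ 49.1  22.4 -15.7]
 [ 49.8   2.2 -15.7]]
0 110 (array([-0.02,  0.02,  3.34]), array([0.0697, 0.0211, 0.1381]))
0 70 (array([-0.02,  0.02,  3.34]), array([0.0698, 0.0211, 0.1781]))
0 49 (array([-0.02,  0.02,  3.34]), array([0.0698, 0.0212, 0.1991]))
-2 110 (array([-0.02,  0.02,  3.34]), array([0.0677, 0.0211, 0.1381]))
-2 70 (array([-0.02,  0.02,  3.34]), array([0.0678, 0.0211, 0.1781]))
-2 49 (array([-0.02,  0.02,  3.34]), array([0.0678, 0.0211, 0.1991]))
```

Request:
apply_moves --pt "0 0 3.3 0.03 0.01 0.02 0.2" --pt "0 0 3.3 0.06 0.02 0.05 0.2" --pt "0 0 3.3 0.07 0.021 0.09 0.2" --pt "0 0 3.3 0.07 0.021 0.13 0.2" --pt "0 0 3.3 0.07 0.021 0.165 0.2" --pt "0 0 3.3 0.07 0.021 0.175 0.2" --pt "0 0 3.3 0.07 0.021 0.175 0.2" --pt "0 0 3.3 0.07 0.021 0.175 0.2"

```text
t: 5.55
tcp_pos: [566.2, 24.7, 75.0]
tool_rot: [-0.0, 1.0, -0.019, 0.001]
contact_force: [0.8, 0.2, -1.7]
width: 43.6
grasp_force: 30.0
```

Run:
```python
from h import *
o,p,r=state();print(o['t'],p,np.degrees(r.as_euler('xyz')),o['width'],o['contact_force'])
w,pw=grab('wrist')
cv2.imwrite('pics/w3.png',cv2.resize(w[40:260,140:430],(790,600),interpolation=cv2.INTER_CUBIC)[:,:,::-1])
```

```text
5.55 [566.21430144  24.65082132  74.99223208] [-1.79970066e+02 -1.20712110e-01 -2.22091027e+00] 43.614305965014566 [ 0.76199843  0.17172132 -1.68439938]
```

View pics/w3.png

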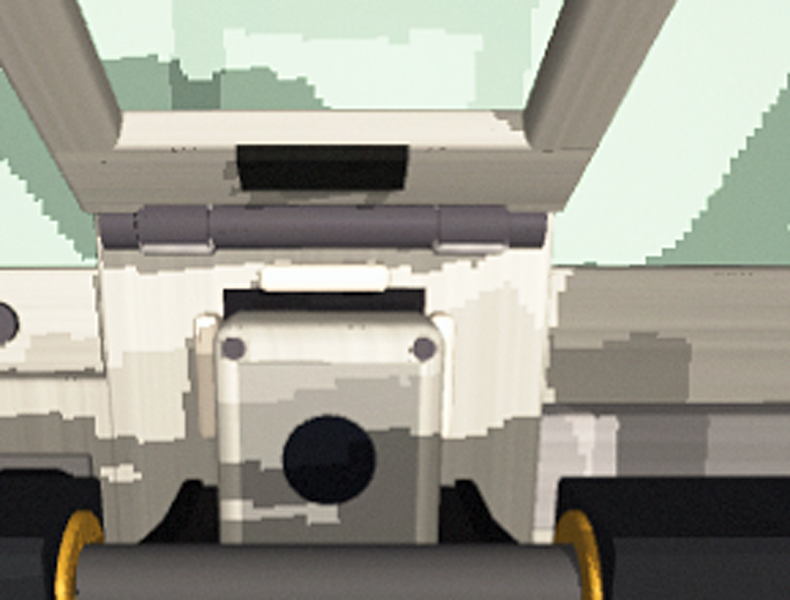

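The close view shows the housing spanning x 218-441, the side lips' inner edges at 216 and 432, the end lip at rows 265-290 and its pad end under it. The housing sits about 1 mm to the right of centre.

Run:
```python
from h import *
b=np.load('wrist.npz');o,p,r=state()
u=lambda x,y:[x/2.724+140,y/2.727+40]
hz=p[2]-6.3+22
print('housing end/edges',onz(b,[u(329,314),u(218,400),u(441,400)],hz).round(1).tolist(),'bottomless')
print('lip inner top',onz(b,[u(324,290),u(324,267),u(216,380),u(432,380)],52).round(1).tolist())
print('hinge',onz(b,[u(102,230),u(548,230)],67.5).round(1).tolist())
```

```text
housing end/edges [[615.8, 22.1, 91.1], [600.7, 43.4, 91.1], [599.0, 1.9, 91.1]] bottomless
lip inner top [[616.1, 23.1, 52.0], [621.3, 22.9, 52.0], [596.2, 49.3, 52.0], [594.2, -1.3, 52.0]]
hinge [[631.9, 68.1, 67.5], [628.2, -23.5, 67.5]]
```

Request:
apply_moves --pt "0 0 0 -0.0022 -0.0012 0 0.2" --pt "0 0 0 -0.0022 -0.0012 0.006 0.2" --pt "0 0 0 -0.0022 -0.0012 0.012 0.2" --pt "0 0 0 -0.0022 -0.0012 0.018 0.2" --pt "0 0 0 -0.0022 -0.0012 0.023 0.2" --pt "0 0 0 -0.0022 -0.0012 0.0255 0.2" --pt "0 0 0 -0.0022 -0.0012 0.0255 0.2"

```text
t: 6.3
tcp_pos: [563.1, 24.8, 48.3]
tool_rot: [0.0, 1.0, -0.02, -0.0]
contact_force: [-4.3, -0.6, 7.9]
width: 43.8
grasp_force: 30.0
```

Request:
apply_moves --pt "0 0 0 0 0 0 0.62" --pt "0 0 0 0 0 0 0.62" --pt "0 0 0 0 0 0 0.62" --pt "0 0 0 0 0 -0.02 0.62" --pt "0 0 0 0 0 -0.06 0.62" --pt "0 0 0 0 0 -0.11 0.4" --pt "0 0 0 -0.04 0 -0.15 0" --pt "0 0 0 -0.06 0 -0.18 0" --pt "0 0 0 -0.06 0 -0.18 0" --pt "0 0 0 -0.06 0 -0.18 0"

```text
t: 7.3
tcp_pos: [503.3, 26.9, 228.4]
tool_rot: [0.001, 1.0, -0.02, 0.001]
contact_force: [0.4, 0.0, -1.0]
width: 21.9
grasp_force: 0.0
```

Run:
```python
from h import *
o,p,r=state();print(o['t'],p,np.degrees(r.as_euler('xyz')),o['width'],o['contact_force'],o['joints'].round(2))
w,pw=grab('wrist')
cv2.imwrite('pics/w4.png',cv2.resize(w,(800,600),interpolation=cv2.INTER_CUBIC)[:,:,::-1])
print(proj(pw,[[564,24.5,42],[632,22,67.5]])/.64)
```

```text
7.3 [503.29497267  26.90814414 228.4464306 ] [ 1.79913923e+02 -1.27799278e-01 -2.32096250e+00] 21.92847000976989 [ 0.43519874  0.02559151 -0.98214397] [ 0.65  0.09 -0.82  1.77  0.07  1.31 -1.81]
[[405.39913316 190.86477425]
 [404.82964639  84.76052644]]
```

View pics/w4.png

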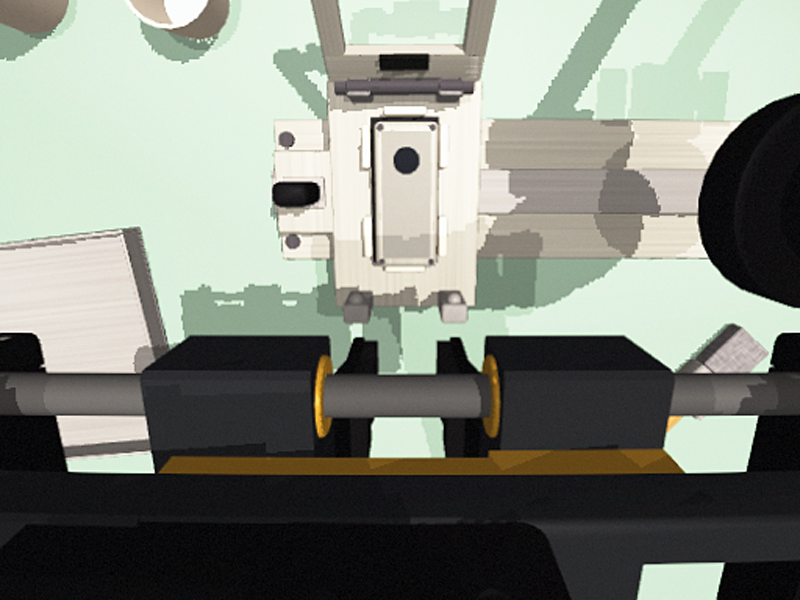

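The housing sits flat in the nest (x 374-440, y 121-265, inside the lips). Next I swing the shut fingers over and behind the open frame.

Request:
apply_moves --pt "0 0 0 0.03 0 -0.015 0" --pt "0 0 0 0.08 0 -0.015 0" --pt "0 0 0 0.13 0 -0.015 0" --pt "0 0 0 0.18 0 -0.015 0" --pt "0 0 0 0.233 0 -0.015 0" --pt "0 0 0 0.235 0 -0.015 0" --pt "0 0 0 0.235 0 -0.01 0" --pt "0 0 0 0.235 0 0.02 0" --pt "0 0 0 0.235 0 0.05 0" --pt "0 0 0 0.235 0 0.055 0" --pt "0 0 0 0.235 0 0.055 0"

```text
t: 8.45
tcp_pos: [736.6, 17.7, 172.0]
tool_rot: [0.0, 1.0, -0.02, -0.001]
contact_force: [-0.4, -0.4, 0.6]
width: 0.4
grasp_force: 0.0
```

Run:
```python
from h import *
o,p,r=state();print(o['t'],p,np.degrees(r.as_euler('xyz')),o['width'],o['contact_force'],o['joints'].round(2))
grab('top');
th=np.array([1.75,1.6,1.45,1.3,1.15,1.0,.85,.7,.55,.4,.3,.2,.12]);rho=np.interp(th,[.12,1.6],[128,121])
X=68-rho*np.cos(th)+8*np.sin(th)+9.5; Z=67.5+rho*np.sin(th)+8*np.cos(th)
n=np.array([.9992,-.0401,0]);x0=(p-[564,24.5,0])@n
print(x0);print(np.c_[th,X-x0,p[2]-Z].round(1))
```

```text
8.45 [736.58560182  17.69563984 171.97913742] [ 1.79965820e+02  1.20418508e-01 -2.26995511e+00] 0.4435732765559464 [-0.37029869 -0.36408659  0.58981279] [ 0.37  0.65 -0.73  1.24  0.42  1.4  -1.94]
172.72038817926918
[[ 1.800e+00 -6.580e+01 -1.320e+01]
 [ 1.600e+00 -8.370e+01 -1.620e+01]
 [ 1.400e+00 -1.019e+02 -1.730e+01]
 [ 1.300e+00 -1.203e+02 -1.560e+01]
 [ 1.200e+00 -1.382e+02 -1.120e+01]
 [ 1.000e+00 -1.554e+02 -4.000e+00]
 [ 8.000e-01 -1.714e+02  5.600e+00]
 [ 7.000e-01 -1.859e+02  1.770e+01]
 [ 6.000e-01 -1.984e+02  3.180e+01]
 [ 4.000e-01 -2.088e+02  4.780e+01]
 [ 3.000e-01 -2.143e+02  5.930e+01]
 [ 2.000e-01 -2.187e+02  7.130e+01]
 [ 1.000e-01 -2.213e+02  8.120e+01]]
```

Request:
apply_moves --pt "0 0 0 -0.02 0 -0.005 0" --pt "0 0 0 -0.035 0 -0.01 0" --pt "0 0 0 -0.05 0 -0.013 0" --pt "0 0 0 -0.066 0 -0.014 0" --pt "0 0 0 -0.084 0 -0.016 0" --pt "0 0 0 -0.102 0 -0.017 0" --pt "0 0 0 -0.12 0 -0.016 0" --pt "0 0 0 -0.138 0 -0.011 0" --pt "0 0 0 -0.155 0 -0.004 0" --pt "0 0 0 -0.171 0 0.006 0" --pt "0 0 0 -0.186 0 0.018 0" --pt "0 0 0 -0.186 0 0.018 0"

```text
t: 9.7
tcp_pos: [550.8, 25.5, 155.6]
tool_rot: [0.001, 1.0, -0.02, 0.0]
contact_force: [0.5, 0.5, 0.0]
width: 0.3
grasp_force: 0.0
```

Run:
```python
from h import *
o,p,r=state();print(o['t'],p,np.degrees(r.as_euler('xyz')),o['contact_force'])
n=np.array([.9992,-.0401,0]);x0=(p-[564,24.5,0])@n
th=np.array([.7,.55,.4,.3,.2,.14,.1,.06,.03,0,-.02]);rho=np.interp(th,[.12,1.6],[128,121])
X=68-rho*np.cos(th)+8*np.sin(th)+9.5; Z=67.5+rho*np.sin(th)+8*np.cos(th)
print(x0);print(np.c_[th*100,X-x0,p[2]-Z].round(1))
grab('wrist','pics/w5.png')
```

```text
9.7 [550.83273003  25.49996517 155.55222421] [ 1.79897244e+02 -4.06381200e-02 -2.24342275e+00] [0.52796679 0.45780691 0.02377765]
-13.196834752856734
[[ 70.    0.    1.2]
 [ 55.  -12.5  15.4]
 [ 40.  -22.9  31.4]
 [ 30.  -28.4  42.8]
 [ 20.  -32.8  54.9]
 [ 14.  -34.8  62.3]
 [ 10.  -35.9  67.3]
 [  6.  -36.6  72.4]
 [  3.  -37.   76.2]
 [  0.  -37.3  80.1]
 [ -2.  -37.4  82.6]]
```

View pics/w5.png

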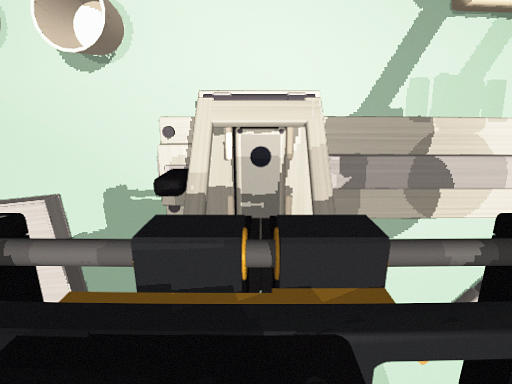

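The frame has swung over and stands above the housing (hinge at row 95), following the fingers. Continuing down to the catches.

Request:
apply_moves --pt "0 0 0 -0.012 0 0.015 0" --pt "0 0 0 -0.023 0 0.031 0" --pt "0 0 0 -0.028 0 0.043 0" --pt "0 0 0 -0.033 0 0.055 0" --pt "0 0 0 -0.035 0 0.062 0" --pt "0 0 0 -0.036 0 0.067 0" --pt "0 0 0 -0.037 0 0.072 0" --pt "0 0 0 -0.037 0 0.076 0" --pt "0 0 0 -0.037 0 0.08 0" --pt "0 0 0 -0.037 0 0.08 0"

```text
t: 10.75
tcp_pos: [515.3, 26.9, 75.7]
tool_rot: [0.0, 1.0, -0.02, -0.0]
contact_force: [-5.9, -0.7, 13.5]
width: 0.5
grasp_force: 6.6
```

Request:
apply_moves --pt "0 0 0 0 0 0.001 0" --pt "0 0 0 0 0 0.002 0" --pt "0 0 0 0 0 0.003 0" --pt "0 0 0 0 0 0.003 0"

```text
t: 11.15
tcp_pos: [515.5, 27.2, 74.9]
tool_rot: [0.001, 1.0, -0.02, 0.0]
contact_force: [-17.1, -3.1, 44.1]
width: 0.3
grasp_force: 21.8
```

The frame is against its stop (stiff force rise at z≈75). Computing the lens position and the leaned grasp of the post.

Run:
```python
from h import *
o,p,r=state();print(p)
s=np.sin(np.radians(35));c=np.cos(np.radians(35))
Rt=R.from_euler('z',-2.3,degrees=True)*R.from_matrix(np.array([[0,c,-s],[1,0,0],[0,-s,-c]]).T.T @ np.eye(3)) if 0 else None
M=np.column_stack([[0,c,-s],[1,0,0],[0,-s,-c]]);Rt=R.from_euler('z',-2.3,degrees=True)*R.from_matrix(M);print(np.linalg.det(M))
zt=Rt.apply([0,0,1]);G=np.array([567.1,101,84]);T=G+19*zt
print('T',T,move(T,Rt));print('pre',T-110*zt,move(T-110*zt,Rt))
v=move(T,Rt)[0];print([ (v*k/12).round(1).tolist() for k in range(1,13)])
b=np.load('wrist.npz') # w5: ring edges
im=cv2.imread('pics/w2.png');
# ring in top view (npz top) and scene: dark mask bottom
for nm,box in(('top',(285,130,325,190)),('scene',(225,190,290,225))):
    d=np.load(nm+'.npz');g=cv2.cvtColor(d['im'],cv2.COLOR_RGB2GRAY);x0,y0,x1,y1=box
    m=g[y0:y1,x0:x1]<45;ys,xs=np.where(m);print(nm,xs.min()+x0,xs.max()+x0,ys.min()+y0,ys.max()+y0)
```

```text
[515.4702482   27.20257121  74.87225479]
1.0
T [566.66264564  90.11082715  68.43611116] (array([-27.32, -27.33, -86.93]), array([ 0.0487, -0.0649,  0.0063]))
pre [569.1946972  153.15340679 158.54283603] (array([-27.32, -27.33, -86.93]), array([ 0.0487, -0.1278, -0.0839]))
[[-2.3, -2.3, -7.2], [-4.6, -4.6, -14.5], [-6.8, -6.8, -21.7], [-9.1, -9.1, -29.0], [-11.4, -11.4, -36.2], [-13.7, -13.7, -43.5], [-15.9, -15.9, -50.7], [-18.2, -18.2, -58.0], [-20.5, -20.5, -65.2], [-22.8, -22.8, -72.4], [-25.0, -25.1, -79.7], [-27.3, -27.3, -86.9]]
top 285 324 130 189
scene 227 289 198 222
```

Request:
apply_moves --pt "0 0 0 0 0 -0.003 0" --pt "0 0 0 0 0 -0.03 0" --pt "0 0 0 0 0 -0.08 0" --pt "0 0 0 -0.01 0 -0.13 0.3" --pt "0 0 0 -0.01 0 -0.15 0.55" --pt "0 0 0 -0.01 0 -0.15 0.55" --pt "0 0 0 -0.01 0 -0.15 0.55"

```text
t: 11.85
tcp_pos: [505.2, 27.0, 221.6]
tool_rot: [0.0, 1.0, -0.02, 0.0]
contact_force: [0.1, -0.2, -0.3]
width: 24.8
grasp_force: 0.0
```

Run:
```python
from h import *
o,p,r=state();print(p,o['t'])
w,pw=grab('wrist');a,pa=grab('scene')
out=np.zeros((600,800,3),np.uint8);out[:384,:512]=w
out[384:600,:400]=cv2.resize(a[165:237,210:343],(400,216),interpolation=cv2.INTER_CUBIC)
cv2.imwrite('pics/w6.png',out[:,:,::-1])
M=np.column_stack([[0,.8192,-.5736],[1,0,0],[0,-.5736,-.8192]]);Rt=R.from_euler('z',-2.3,degrees=True)*R.from_matrix(M)
zt=Rt.apply([0,0,1]);T=np.array([567.1,101,84])+19*zt
print('T',T,move(T,Rt));print('pre',T-110*zt,move(T-110*zt,Rt))
```

```text
[505.19031384  26.97240974 221.55164865] 11.85
T [566.66265076  90.11095473  68.43602176] (array([-27.5 , -27.33, -86.89]), array([ 0.06  , -0.0655,  0.1518]))
pre [569.19467266 153.15279576 158.54326422] (array([-27.5 , -27.33, -86.89]), array([ 0.0598, -0.1286,  0.0618]))
```

View pics/w6.png

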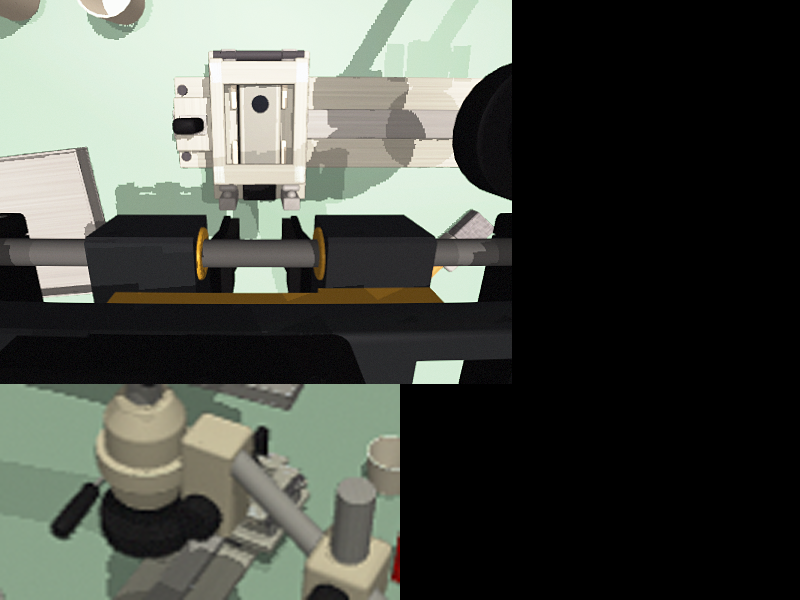

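The wrist view shows the frame lying flat and held over the housing (frame x 208-310, y 52-200, housing window at (260,104)). The post top is at (188,126) and the ring's left edge at (453,132). In the scene crop the ring's left edge is at (101,520).

Run:
```python
from h import *
w=np.load('wrist.npz');s=np.load('scene.npz')
u=np.array([-.0401,-.9992]);N=np.array([564,24.5])
# nest check from w6: housing edges on z=64, post top z=90
print('housing',onz(w,[[238.5,125],[283.5,125],[261,84],[261,165]],64).round(1).tolist())
print('post',onz(w,[[173,126],[203,126]],90).round(1).tolist())
def along(cam_c,d):  # rail distance s with center at 50 from horizontal line of ray
    c=cam_c[:2];h=d[:2]/np.linalg.norm(d[:2]);n=np.array([-h[1],h[0]])
    f=lambda t:(N+t*u-c)@n
    a,b=f(0),f(1)-f(0);return [(k-a)/b for k in(50,-50)]
c,d=ray(s,[[243.6,210.3]]);print('scene s',along(c,d[0]),d)
P=onz(w,[[453,132]],158)[0];print('wrist ring near pt',P,'s',(P[:2]-N)@u+50)
# circle extents rows
for z in(158,190):
    Q=onz(w,[[505,64],[505,200]],z);print(z,Q.round(1).tolist())
t,pt=None,None
g=cv2.cvtColor(w['im'],cv2.COLOR_RGB2GRAY)
rows=[80,95,110,125,140,155,170,185]
pts=[]
for y in rows:
    x=np.where(g[y,400:]<40)[0].min()+400-.5;pts.append([x,y])
P=onz(w,pts,158)[:,:2];print(np.array(pts).tolist());A=np.c_[2*P,np.ones(len(P))];q=np.linalg.lstsq(A,(P**2).sum(1),rcond=None)[0];print('fit',q[:2],np.sqrt(q[2]+q[:2]@q[:2]))
# fixed-radius centre
from scipy.optimize import least_squares
k=least_squares(lambda c:np.hypot(*(P-c).T)-50,[557,-173]);print(k.x,k.fun.round(1),'s',(k.x-N)@u,'lat',(k.x-N)@[u[1],-u[0]])
```

```text
housing [[564.3, 47.0, 64.0], [562.3, -0.5, 64.0], [604.4, 21.6, 64.0], [520.6, 25.0, 64.0]]
post [[567.0, 108.9, 90.0], [565.7, 79.6, 90.0]]
scene s [np.float64(365.79388949622614), np.float64(188.59248361396448)] [[-0.37992887  0.6066597  -0.7010556 ]]
wrist ring near pt [ 556.00284189 -122.00273221  158.        ] s 196.70621606329402
158 [[603.8, -155.7, 158.0], [500.0, -172.1, 158.0]]
190 [[599.6, -130.2, 190.0], [510.6, -144.2, 190.0]]
[[481.5, 80.0], [467.5, 95.0], [459.5, 110.0], [454.5, 125.0], [452.5, 140.0], [454.5, 155.0], [460.5, 170.0], [474.5, 185.0]]
fit [ 555.42046222 -172.21186075] 50.057028736969414
[ 555.4163054  -172.14669205] [-0.1  0.2 -0.1 -0.1  0.1 -0.1 -0.   0. ] s 196.83358085175192 lat 0.691295288056061
```

The circle fit is excellent: radius 50.06 at (555.4,-172.1), so the slide is about 196 mm. Moving to the leaned pre-grasp.

Request:
apply_moves --pt "-2.3 -2.3 -7.2 0.005 -0.01 0 0.55" --pt "-4.6 -4.6 -14.5 0.01 -0.03 0 0.55" --pt "-6.9 -6.8 -21.7 0.015 -0.05 0 0.55" --pt "-9.2 -9.1 -29 0.02 -0.07 0 0.55" --pt "-11.5 -11.4 -36.2 0.03 -0.09 0 0.55" --pt "-13.8 -13.7 -43.5 0.04 -0.11 0 0.55" --pt "-16 -15.9 -50.7 0.05 -0.129 0 0.55" --pt "-18.3 -18.2 -58 0.06 -0.129 0 0.55" --pt "-20.6 -20.5 -65.2 0.06 -0.129 0.01 0.55" --pt "-22.9 -22.8 -72.4 0.06 -0.129 0.025 0.55" --pt "-25.2 -25.1 -79.7 0.06 -0.129 0.045 0.55" --pt "-27.5 -27.3 -86.9 0.06 -0.129 0.062 0.55"

```text
t: 13.15
tcp_pos: [569.6, 153.9, 156.8]
tool_rot: [0.209, 0.685, 0.663, -0.218]
contact_force: [-0.3, 0.1, 0.5]
width: 47.7
grasp_force: 0.0
```

Request:
apply_moves --pt "0 0 0 0 0 0 0.55" --pt "0 0 0 0 0 0 0.55"

```text
t: 13.35
tcp_pos: [569.7, 153.8, 158.9]
tool_rot: [0.208, 0.689, 0.66, -0.216]
contact_force: [-0.3, -1.0, 1.0]
width: 48.1
grasp_force: 0.0
```

Run:
```python
from h import *
o,p,r=state();print(o['t'],p,r.as_matrix().round(3),o['joints'].round(2),o['width'])
M=np.column_stack([[0,.8192,-.5736],[1,0,0],[0,-.5736,-.8192]]);Rt=R.from_euler('z',-2.3,degrees=True)*R.from_matrix(M)
zt=Rt.apply([0,0,1]);T=np.array([567.1,101,84])+19*zt
print('T',T,move(T,Rt))
w,pw=grab('wrist'); 
print(proj(pw,[[567,98.4,90]]))
g=cv2.cvtColor(w,cv2.COLOR_RGB2GRAY);cv2.imwrite('pics/w7.png',w[:,:,::-1])
```

```text
13.35 [569.73809785 153.83303309 158.89983662] [[ 0.036  0.999 -0.023]
 [ 0.819 -0.042 -0.573]
 [-0.573  0.002 -0.819]] [ 0.03  0.7  -0.98  1.48  0.89  1.81 -1.07] 48.115390106124714
T [566.66265076  90.11095473  68.43602176] (array([-0.  , -0.03, -0.16]), array([-0.0004, -0.0005,  0.1107]))
[[258.27658016 200.66701582]]
```

View pics/w7.png

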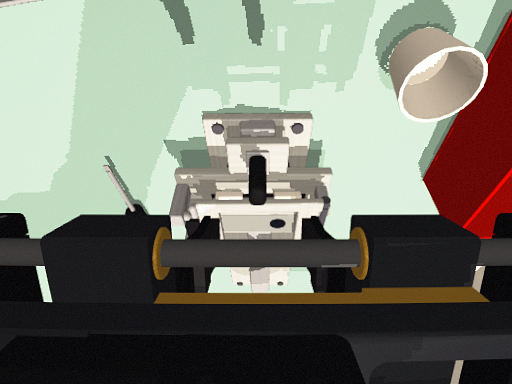

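The leaned wrist view shows the post (258, rows 153-203) centred between the open fingers, with the projected top at (258,200) in agreement. Approaching and gripping.

Request:
apply_moves --pt "0 0 0 0 0 0.03 0.55" --pt "0 0 0 0 0 0.06 0.55" --pt "0 0 0 0 0 0.085 0.55" --pt "0 0 0 0 0 0.1 0.55" --pt "0 0 0 0 0 0.11 0.55" --pt "0 0 0 0 0 0.11 0.55" --pt "0 0 0 0 0 0.11 0" --pt "0 0 0 0 0 0.11 0" --pt "0 0 0 0 0 0.11 0" --pt "0 0 0 0 0 0.11 0" --pt "0 0 0 0 0 0.11 0"

```text
t: 14.5
tcp_pos: [564.7, 91.3, 69.8]
tool_rot: [0.207, 0.687, 0.661, -0.218]
contact_force: [-26.7, 2.5, 11.8]
width: 15.9
grasp_force: 13.3
```

Request:
apply_moves --pt "0 0 0 0 -0.002 0 0" --pt "0 0 0 0 -0.002 0 0" --pt "0 0 0 -0.0082 -0.002 0.0057 0" --pt "0 0 0 -0.0205 -0.002 0.0143 0" --pt "0 0 0 -0.0328 -0.002 0.0229 0" --pt "0 0 0 -0.0451 -0.002 0.0315 0" --pt "0 0 0 -0.0574 -0.002 0.0401 0" --pt "0 0 0 -0.0656 -0.002 0.0458 0" --pt "0 0 0 -0.0656 -0.002 0.0458 0"

```text
t: 15.4
tcp_pos: [561.5, 8.8, 69.9]
tool_rot: [0.209, 0.688, 0.66, -0.218]
contact_force: [-5.9, -3.0, 3.0]
width: 16.1
grasp_force: 30.0
```

Request:
apply_moves --pt "0 0 0 -0.0082 0 0.0057 0" --pt "0 0 0 -0.0205 0 0.0143 0" --pt "0 0 0 -0.0328 0 0.0229 0" --pt "0 0 0 -0.0451 0 0.0315 0" --pt "0 0 0 -0.0574 0 0.0401 0" --pt "0 0 0 -0.0697 0 0.0487 0" --pt "0 0 0 -0.082 0 0.0573 0" --pt "0 0 0 -0.0886 0 0.0619 0" --pt "0 0 0 -0.0902 0 0.063 0" --pt "0 0 0 -0.0902 0 0.063 0"

```text
t: 16.4
tcp_pos: [557.5, -99.9, 69.9]
tool_rot: [0.209, 0.688, 0.66, -0.217]
contact_force: [-4.4, -2.3, 2.4]
width: 16.2
grasp_force: 30.0
```

Run:
```python
from h import *
o,p,r=state();print(o['t'],p,o['joints'].round(2),o['contact_force'],np.degrees((r.inv()*r).magnitude()))
t,pt=grab('top');s,ps=grab('scene')
print('lens at -172.1; predicted nest px top',proj(pt,[[555.9,-172,42]]))
```

```text
16.4 [557.45901966 -99.93419473  69.88588328] [ 0.47  0.59 -0.93  1.83  1.    1.46 -0.89] [-4.41041252 -2.31169126  2.4251232 ] 0.0
lens at -172.1; predicted nest px top [[291.81609495 177.87179382]]
```

Run:
```python
from h import *
o,p,r=state();pw=cams.camera_params('wrist')
M=cv2.Rodrigues(np.array(pw['rvec']))[0];t=np.array(pw['tvec']).ravel()
Rc=r.inv().as_matrix()@M.T; tc=r.inv().apply(-M.T@t-p)   # camera in tool
p6=np.array([505.190,26.972,221.552]);r6=R.from_quat([1.0,-.0200,0,0.0003])
W=r6.as_matrix()@Rc;C=p6+r6.apply(tc)
q={'mtx':pw['mtx'],'distortion':pw['distortion'],'rvec':cv2.Rodrigues(W.T)[0].ravel(),'tvec':-W.T@C}
im=cv2.imread('pics/w6.png')[:384,:512,::-1].astype(int)
green=im[:,:,1]-im[:,:,0]>8
N=[]
for y in list(range(56,76,3)):
    run=np.where(green[y])[0];L=run[run<260].max()+.5;Rr=run[run>260].min()-.5
    P=onz(q,[[L,y],[Rr,y]],75.5);N.append(P.mean(0));print(y,L,Rr,P[:,1].round(1),P.mean(0).round(1))
g=im.sum(2)/3;pts=[[np.where(g[y,400:]<40)[0].min()+399.5,y] for y in range(80,190,8)]
P=onz(q,pts,158)[:,:2]
from scipy.optimize import least_squares
k=least_squares(lambda c:np.hypot(*(P-c).T)-50,[557,-173]);print('lens',k.x)
u=np.array([-.0401,-.9992]);print('s',[((k.x-n[:2])@u).round(1) for n in N])
```

```text
56 207.5 309.5 [ 71.6 -27.1] [627.8  22.2  75.5]
59 207.5 309.5 [ 71.8 -27.1] [625.1  22.4  75.5]
62 208.5 308.5 [ 71.  -26.1] [622.3  22.5  75.5]
65 208.5 308.5 [ 71.2 -26.1] [619.6  22.6  75.5]
68 208.5 308.5 [ 71.5 -26. ] [616.8  22.7  75.5]
71 208.5 308.5 [ 71.7 -26. ] [614.1  22.8  75.5]
74 208.5 308.5 [ 71.9 -26. ] [611.3  22.9  75.5]
lens [ 554.28443179 -172.81503544]
s [np.float64(197.9), np.float64(197.9), np.float64(197.9), np.float64(197.9), np.float64(197.9), np.float64(197.9), np.float64(197.9)]
```

Request:
apply_moves --pt "0 0 0 -0.0025 0 0.0017 0" --pt "0 0 0 -0.0049 0 0.0034 0" --pt "0 0 0 -0.0049 0 0.0034 0" --pt "0 0 0 -0.0049 0 0.0034 0.4" --pt "0 0 0 -0.0049 0 0.0034 0.5" --pt "0 0 0 -0.0049 0 0.0034 0.5" --pt "0 0 0 -0.0049 0 -0.03 0.5" --pt "0 0 0 -0.0049 0 -0.07 0.5" --pt "0 0 0 -0.0049 0 -0.12 0.5" --pt "0 0 0 -0.0049 0 -0.16 0.5" --pt "0 0 0 -0.0049 0 -0.16 0.5"

```text
t: 17.6
tcp_pos: [563.3, -6.4, 208.1]
tool_rot: [0.211, 0.687, 0.662, -0.212]
contact_force: [-0.4, 0.2, 1.4]
width: 43.4
grasp_force: 0.0
```

Run:
```python
from h import *
o,p,r=state();print(o['t'],p,o['joints'].round(2),o['contact_force'],o['width'])
w,pw=grab('wrist','pics/w8.png')
print(proj(pw,[[555.9,-172,75],[559,-98.5,90],[557.9,-123,75.5],[555.4,-122.1,158],[505,-172,158],[605,-172,158]]).round(0).tolist(),'post,edge,ring')
t,pt=grab('top','pics/t8.png')
g=cv2.cvtColor(w,cv2.COLOR_RGB2HSV)
for y in range(60,240,12):print(y,''.join('G' if (w[y,x,1].astype(int)-w[y,x,0]>8) else ('K' if w[y,x].max()<45 else ('d' if w[y,x].max()<130 else '.')) for x in range(100,420,3)))
```

```text
17.6 [563.28119061  -6.41869981 208.1126269 ] [ 0.37  0.49 -1.03  1.64  0.86  1.69 -0.82] [-0.39777048  0.21386304  1.3859861 ] 43.38268015794989
[[257.0, 215.0], [257.0, 187.0], [257.0, 191.0], [255.0, 254.0], [212.0, 276.0], [301.0, 274.0]] post,edge,ring
60 GGGGGGGGGGGGGGGGGGGGGGGGGGGGGGGGGG............d........................GGGGGGGGGGGGGGGGGGGGGGGGGGGGGGGGGGGG
72 GGGGGGGGGGGGGGGGGGGGGGGGGGGGGGGGGGG...................................GGGGGGGGGGGGGGGGGGGGGGGGGGGGGGGGGGGGG
84 KKKGGGGGGGGGGGGGGGGGGGGGGGGGGGGGGGG...................................GGGGGGGGGGGGGGGGGGGGGGGGGGGGGGGGGGGGG
96 KKKKKGGGGGGGGGGGGGGGGGGGGGGGGGGGGGGG.................................GGGGGGGGGGGGGGGGGGGGGGGGGGGGGGGGGGGGGG
108 KKKKKKKGGGGGGGGGGGGGGGGGGGGGGGGGGGGGG...............................GGGGGGGGGGGGGGGGGGGGGGGGGGGGGGGGGGGGGGG
120 GKKKKKKKKGGGGGGGGGGGGGGGGGGGGGGGGGGGG...............................GGGGGGGGGGGGGGGGGGGGGGGGGGGGGGGGGGGGGGG
132 GGGKKKKKKKKGGGGGGGGGGGGGGGGGGGGGGGGGGG......d..d.........dddd.......GGGGGGGGGGGGGGGGGGGGGGGGGGGGGGGGGGGGGGG
144 GGGGGKKKKKKGGGGGGGGGGGGGGGGGGGGGGGGGGG.............................GGGGGGGGGGGGGGGGGGGGGGGGGGGGGGGGGGGGGGGG
156 GGGGGGGGGGGGGGGGGGGGGGGGGGGGGGGGGGGGGGG.....d.....dKKKK......dddd.dGGGGGGGGGGGGGGGGGGGGGGGGGGGGGGGGGGGGGGGG
168 GGGGGGGGGGGGGGGGGGGGGGGGGGGGG.....................KKKKK..................GGGGGGGGGGGGGGGGGGGGGGGGGGGGGGGGGG
180 ddGGGGGGGGGGGGGGGGGGGGGGGGGGGddddd...............dKKKKK.............dddd.GGGGGGGGGGGGGGdd..................
192 .........ddGGGGGGGGGGGGGGGGGGddddd...............d.....................ddGGGGGGGGGGGGGd....................
204 GGGGGGGGG..........ddddGGGGG.....dKK......dddddddddddddddddddddd.....KK.GGGGGGGGGGGGdd.....................
216 KKKKKKKKKKKKKKKKKKKKKKKKKK..ddGGdKKKKK....d..........................KKGGGGGGGGGGGKKKKKKKKKKKKKKKKKKKKKKKKK
228 KKKKKKKKKKKKKKKKKKKKKKKddK.GGGGGddKKKKKKKd.d......................KKKKKKKGGGGGGGGddddKKKKKKKKKKKKKKKKKKKKKK
```

Run:
```python
from h import *
o,p,r=state();pw=cams.camera_params('wrist')
M=cv2.Rodrigues(np.array(pw['rvec']))[0];t=np.array(pw['tvec']).ravel()
Rc=r.inv().as_matrix()@M.T; tc=r.inv().apply(-M.T@t-p)
def cam(p,r):
    W=r.as_matrix()@Rc;C=p+r.apply(tc);return {'mtx':pw['mtx'],'distortion':pw['distortion'],'rvec':cv2.Rodrigues(W.T)[0].ravel(),'tvec':-W.T@C}
M7=np.array([[.036,.999,-.023],[.819,-.042,-.573],[-.573,.002,-.819]])
q7=cam(np.array([569.738,153.833,158.9]),R.from_matrix(M7));q8=cam(p,r)
out=[]
for f,q,rr in(('w7',q7,(145,212)),('w8',q8,(140,212))):
    im=cv2.imread('pics/%s.png'%f);v=im.max(2)[rr[0]:rr[1],245:272]
    m=(v<60).astype(np.uint8);n,lab,st,ce=cv2.connectedComponentsWithStats(m);i=1+np.argmax(st[1:,4]);x,y,w,h,a=st[i]
    ys=[(lab[:,c]==i).nonzero()[0] for c in range(x+3,x+w-3)]
    bot=np.mean([k.max() for k in ys])+.5+rr[0];top=np.mean([k.min() for k in ys])-.5+rr[0];cx=245+x+(w-1)/2
    A=onz(q,[[cx,bot]],90)[0];B=onz(q,[[cx,top]],45)[0];print(f,x+245,w,top,bot,'top -y edge',A.round(1),'base +y edge',B.round(1));out.append((A,B))
print('disp',[(out[1][i]-out[0][i]).round(1) for i in(0,1)])
d=np.load('top.npz')
```

```text
w7 245 27 163.5 202.26190476190476 top -y edge [566.7  96.2  90. ] base +y edge [566.8 100.   45. ]
w8 245 25 159.0263157894737 188.0263157894737 top -y edge [ 556.6 -101.3   90. ] base +y edge [ 556.5 -101.4   45. ]
disp [array([ -10.1, -197.5,    0. ]), array([ -10.3, -201.5,    0. ])]
```

Displacement checks out (-197.5 mm by the post edge against 196.8–197.9 wanted). Next I locate the dimmer roughly and plan the way round the microscope.

Run:
```python
from h import *
t=np.load('top.npz');s=np.load('scene.npz')
def blob(d,box,th):
    x0,y0,x1,y1=box;v=d['im'][y0:y1,x0:x1].max(2);m=(v<th).astype(np.uint8)
    n,l,st,ce=cv2.connectedComponentsWithStats(m);return [(st[i].tolist(),(ce[i]+[x0,y0]).round(1).tolist()) for i in range(1,n) if st[i,4]>8]
print('top',blob(t,(372,172,410,212),60));print('scene',blob(s,(180,270,205,310),50))
K,e=tri(t,[[386,198]],s,[[299*.64,444*.64]]);print('knob',K,e)
hs=cv2.cvtColor(t['im'],cv2.COLOR_RGB2HSV)
# box outline in top
im=t['im'].astype(int);m=((im[:,:,0]-im[:,:,2]>4)).astype(np.uint8);m[:, :350]=0;m[:,435:]=0;m[:150]=0;m[228:]=0
c=max(cv2.findContours(m,0,2)[0],key=cv2.contourArea);print(cv2.minAreaRect(c),cv2.contourArea(c))
f=cv2.boxPoints(cv2.minAreaRect(c));print(onz(t,f,70).round(0).tolist())
o,p,r=state()
psi=np.radians(-44);
def face(psi,lean,):
    x=np.array([np.cos(psi),np.sin(psi),0]);n=-np.sin(lean)*x+np.array([0,0,np.cos(lean)]);z=-n
    up=np.cos(lean)*x+np.array([0,0,np.sin(lean)]);xx=-up;return R.from_matrix(np.column_stack([xx,np.cross(z,xx),z])),up,n
Rv,up,n=face(psi,np.radians(25));
B=R.from_matrix(np.column_stack([[-1,0,0],[0,1,0],[0,0,-1.]]))
for nm,w,rr in(('B',[415,0,300],B),('C',[405,-150,300],B)):print(nm,move(w,rr))
```

```text
top [([13, 21, 6, 7, 23], [387.7, 196.3]), ([7, 26, 7, 6, 24], [382.4, 201.1])]
scene [([9, 14, 8, 20, 60], [192.0, 290.7])]
knob [ 484.91756546 -452.73706953   88.3600997 ] 0.08721814914156271
((391.7469482421875, 190.69464111328125), (57.73659896850586, 58.63872528076172), 41.82017135620117) 3165.0
[[502.0, -350.0, 70.0], [644.0, -483.0, 70.0], [520.0, -612.0, 70.0], [383.0, -477.0, 70.0]]
B (array([-27.9 ,  27.17, -89.15]), array([-0.0511, -0.1469, -0.082 ]))
C (array([-27.9 ,  27.17, -89.15]), array([-0.1743, -0.151 ,  0.0041]))
```

Request:
apply_moves --pt "-2.3 2.3 -7.4 -0.009 -0.025 -0.014 0.5" --pt "-4.7 4.5 -14.9 -0.017 -0.049 -0.027 0.5" --pt "-7 6.8 -22.3 -0.026 -0.073 -0.041 0.5" --pt "-9.3 9.1 -29.7 -0.034 -0.098 -0.055 0.5" --pt "-11.6 11.3 -37.1 -0.043 -0.122 -0.068 0.5" --pt "-14 13.6 -44.6 -0.051 -0.147 -0.082 0.5" --pt "-16.3 15.8 -52 -0.051 -0.147 -0.082 0.5" --pt "-18.6 18.1 -59.4 -0.051 -0.147 -0.082 0.5" --pt "-20.9 20.4 -66.9 -0.051 -0.147 -0.082 0.5" --pt "-23.3 22.6 -74.3 -0.051 -0.147 -0.082 0.5" --pt "-25.6 24.9 -81.7 -0.051 -0.147 -0.082 0.5" --pt "-27.9 27.2 -89.2 -0.051 -0.147 -0.082 0.5"

```text
t: 18.9
tcp_pos: [413.9, -1.9, 298.7]
tool_rot: [0.015, 0.057, 0.998, -0.018]
contact_force: [-0.0, 0.4, -1.0]
width: 43.5
grasp_force: 0.0
```

```bash
cat >> h.py <<'E'
def face(psi,lean):
    x=np.array([np.cos(psi),np.sin(psi),0]);n=-np.sin(lean)*x+np.array([0,0,np.cos(lean)]);z=-n
    up=np.cos(lean)*x+np.array([0,0,np.sin(lean)]);xx=-up;return R.from_matrix(np.column_stack([xx,np.cross(z,xx),z])),up,n
E
python3 - <<'E'
from h import *
o,p,r=state();print(o['t'],p,r.as_matrix().round(3),o['joints'].round(2))
Rv,up,n=face(np.radians(-43.8),np.radians(25))
K=np.array([485,-453,88]);V=K+40*up+130*n
B=R.from_matrix(np.column_stack([[-1,0,0],[0,1,0],[0,0,-1.]]))
for nm,w,rr in(('C',[405,-150,300],B),('mid',[415,-280,300],Rv),('V',V,Rv)):print(nm,w,move(w,rr))
E
```

```text
18.9 [413.92288087  -1.94236749 298.70733757] [[-0.993  0.115  0.029]
 [ 0.114  0.993 -0.037]
 [-0.033 -0.033 -0.999]] [ 0.61 -0.21 -0.62  1.86 -0.09  1.43  1.47]
C [405, -150, 300] (array([-2.01,  1.77, -6.56]), array([-0.008 , -0.1481,  0.0039]))
mid [415, -280, 300] (array([  6.9 , -21.68,  36.84]), array([-0.0327, -0.276 ,  0.009 ]))
V [ 471.51169971 -440.06518508  222.72474278] (array([  6.9 , -21.68,  36.84]), array([-0.1045, -0.4259,  0.0937]))
```

Request:
apply_moves --pt "0 0 0 -0.003 -0.05 0.001 0.5" --pt "0 0 0 -0.006 -0.1 0.003 0.5" --pt "0 0 0 -0.008 -0.148 0.004 0.5" --pt "0 0 0 -0.016 -0.19 0.005 0.5" --pt "1 -3.1 5.3 -0.024 -0.23 0.007 0.5" --pt "2 -6.2 10.5 -0.033 -0.276 0.009 0.5" --pt "3 -9.3 15.8 -0.05 -0.31 0.02 0.5" --pt "3.9 -12.4 21.1 -0.065 -0.345 0.035 0.5" --pt "4.9 -15.5 26.3 -0.08 -0.38 0.055 0.5" --pt "5.9 -18.6 31.6 -0.095 -0.41 0.075 0.5" --pt "6.9 -21.7 36.8 -0.1045 -0.426 0.094 0.5" --pt "6.9 -21.7 36.8 -0.1045 -0.426 0.094 0.5"

```text
t: 20.1
tcp_pos: [467.7, -439.5, 218.5]
tool_rot: [0.199, 0.367, 0.905, -0.081]
contact_force: [-0.7, 0.3, -1.0]
width: 43.7
grasp_force: 0.0
```

Request:
apply_moves --pt "0 0 0 0 0 0 0.5" --pt "0 0 0 0 0 0 0.5"

```text
t: 20.3
tcp_pos: [471.3, -438.8, 225.5]
tool_rot: [0.202, 0.364, 0.906, -0.081]
contact_force: [-0.3, 0.5, -0.8]
width: 43.3
grasp_force: 0.0
```

Run:
```python
from h import *
o,p,r=state();Rv,up,n=face(np.radians(-43.8),np.radians(25));print(o['t'],p,np.degrees((r.inv()*Rv).magnitude()),o['joints'].round(2),o['width'])
w,pw=grab('wrist','pics/w9.png')
K=np.array([485,-453,88]);print(proj(pw,[K,K+50*up,K-32*n,K+40*up-32*n]).round(0).tolist())
for y in range(40,236,4):print('%3d'%y,''.join('#' if w[y,x].max()<45 else ('+' if w[y,x].max()<110 else ('W' if w[y,x].min()>205 else '.')) for x in range(170,350,2)))
```

```text
20.3 [ 471.29219402 -438.7753176   225.52736136] 0.20192016542490973 [ 0.89  0.03 -0.24  1.89  0.08  0.79  1.41] 43.31414815979185
[[259.0, 141.0], [259.0, 191.0], [259.0, 139.0], [259.0, 175.0]]
 40 ................................................................WWWW.............WWWWWWWWW
 44 .................................................W..............WWW..............WWWWWWWWW
 48 ................................................W..............WWWW.............WWWWWWWWWW
 52 ................................................WW.............WWWW.............WWWWWWWWWW
 56 ................................................WW.............WWW..............WWWWWWWWWW
 60 ...............................................WW..............WWW.............WWWWWWWWWWW
 64 ..............................W........................W.........................WWWWWWWWW
 68 .................................................................................WWWWWWWWW
 72 .................................................................................WWWWWWWWW
 76 .............................................
[... 3050 characters left out ...]
...........WWWW.W....WWWWWWWWWWWWWW
208 WWWWWWWWWWWWW.....................................................WW..W.....WWWWWWWWWWWWWW
212 WWWWWWWWWWWWW...........................WWWWWWWWWWWWWWWWWWWWWWWWWWWWWWWWWW.WWWWWWWWWWWWWWW
216 ###+WWWWWWWWWWWWWWW+##.WWWWWWWWWWWWWWWWWWWWWWWWWWWWWWWWWWWWWWWWWWWWWW##+WWWWWWWWWWWWWWW.##
220 ####WWWWWWWWWWWWWW########+WWWWWWWWWWWWWWWWWWWWWWWWWWWWWWWWWWWWW+########WWWWWWWWWWWWWW+##
224 ####WWWWWWWWWWWWW##########WWWWWWWWWWWWWWWWWWWWWWWWWWWWWWWWWWWWW+#########.WWWWWWWWWWWW###
228 +++#WWWWWWWWWWWW###########WWWWWWWWWWWWWWWWWWWWWWWWWWWWWWWWWWWWW###########.WWWWWW.....#++
232 ++++.WWWWWWWWW+############WWWWWWWWWWWWWWWWWWWWWWWWWWWWWWWWWWWWW#############.W........+++
```

The numeric rendering shows the knob at columns 251-265 and rows 122-151, with its white line at row 136. The long middle tick is at row 156, and image-down is up-slope. Now measuring it precisely.

Run:
```python
from h import *
from scipy.signal import find_peaks
w=np.load('wrist.npz');im=w['im'].astype(float);g=im.mean(2)
Rv,up,n=face(np.radians(-43.8),np.radians(25))
for a,b in((236,246),(272,280)):
    pr=g[95:210,a:b].mean(1);pk,_=find_peaks(pr,prominence=4);print([(k+95,round(pr[k])) for k in pk])
pr=g[95:210,234:246].mean(1)+g[95:210,272:282].mean(1);pr-=cv2.GaussianBlur(pr.reshape(-1,1),(1,15),0).ravel() if 0 else np.median(pr)
pk,_=find_peaks(pr,prominence=5)
rows=[]
for k in pk:
    q=np.clip(pr[k-2:k+3],0,None);rows.append(95+(q*np.arange(k-2,k+3)).sum()/q.sum())
print(np.round(rows,2))
kr=g[120:153,252:263].mean(1);k=np.argmax(kr[8:26])+8;q=kr[k-2:k+3]-kr[k-3:k+4].min();lr=120+(q*np.arange(k-2,k+3)).sum()/q.sum();print('line row',lr,kr.round())
kc=np.where(g[128,240:275]<50)[0]+240;print('cols',kc.min(),kc.max(),np.where(g[145,240:275]<50)[0][[0,-1]]+240)
np.save('rows.npy',np.array(rows+[lr]))
```

```text
[(np.int64(104), 188), (np.int64(119), 229), (np.int64(128), 216), (np.int64(138), 225), (np.int64(147), 224), (np.int64(156), 240), (np.int64(165), 220), (np.int64(174), 214), (np.int64(183), 214), (np.int64(192), 230)]
[(np.int64(118), 232), (np.int64(128), 233), (np.int64(137), 223), (np.int64(147), 228), (np.int64(156), 235), (np.int64(165), 228), (np.int64(174), 227), (np.int64(182), 220), (np.int64(191), 240)]
[118.46 127.92 137.43 146.64 155.86    nan 164.88 173.81 182.61 191.25]
line row 137.71660388293247 [ 61.  52.  15.  15.  21.  29.  32.  32.  32.  32.  33.  32.  32.  32.
  31.  24.  87. 209. 241. 167.  19.  29.  32.  32.  33.  31.  32.  31.
  32.  30.  29.  27.  38.]
cols 249 263 [249 263]<stdin>:11: RuntimeWarning: invalid value encountered in scalar divide
```

Run:
```python
from h import *
from scipy.optimize import brentq
w=np.load('wrist.npz');Rv,up,n=face(np.radians(-43.8),np.radians(25));o,p,r=state()
def on(uv,h):
    c,d=ray(w,uv);return c+d*((h-c@n)/(d@n))[:,None]
tk=[118.46,127.92,137.43,146.64,155.86,164.88,173.81,182.61,191.25]
uv=[[257,t] for t in tk]
f=lambda h:(on(uv,h)@up)[-1]-(on(uv,h)@up)[0]-80
h0=p@n-130-32;h=brentq(f,h0-60,h0+60);P=on(uv,h)
print('h',h-h0,'spacing',np.diff(P@up).round(2)); H=P[4]+32*n
K=on([[256,137.7]],h+32)[0];print('mid tick',P[4],'knob top',K,'half top',H,'travel',(H-K)@up,'side',(H-K)@np.cross(n,up))
wd=on([[248.5,130],[263.5,130]],h+32);print('knob width',np.linalg.norm(wd[0]-wd[1]),'base z of panel centre',P[4][2])
Kt=K-5*up*0
print('slot pos',40-(H-K)@up)
# grasp: grasp point 10 mm below top
T=K-10*n-19*n
print('T',T,move(T,Rv),'above',move(T+50*n,Rv)); print('tip clearance to panel',(T@n)-h)
```

```text
h 0.15666827572533748 spacing [ 9.87 10.07  9.9  10.06  9.99 10.04 10.05 10.02]
mid tick [ 504.17755542 -474.52370002   69.81229441] knob top [ 479.45506442 -451.55997717   89.38814912] half top [ 494.41662572 -465.16330497   98.81414359] travel 22.303803050019862 side 0.5372015507747712
knob width 14.477576125441171 base z of panel centre 69.81229440552204
slot pos 17.696196949980138
T [ 488.30090695 -460.04283518   63.10522329] (array([-0.  ,  0.25, -0.  ]), array([ 0.0452, -0.0037,  0.1586])) above (array([-0.  ,  0.25, -0.  ]), array([ 0.045 , -0.0037,  0.1086]))
tip clearance to panel 2.999999999999943
```

Request:
apply_moves --pt "0 0 0 0.03 -0.003 0.03 0.5" --pt "0 0 0 0.045 -0.0037 0.07 0.5" --pt "0 0 0 0.045 -0.0037 0.1 0.5" --pt "0 0 0 0.045 -0.0037 0.12 0.5" --pt "0 0 0 0.045 -0.0037 0.14 0.5" --pt "0 0 0 0.045 -0.0037 0.154 0.5" --pt "0 0 0 0.045 -0.0037 0.154 0.5" --pt "0 0 0 0.045 -0.0037 0.154 0" --pt "0 0 0 0.045 -0.0037 0.154 0" --pt "0 0 0 0.045 -0.0037 0.154 0" --pt "0 0 0 0.045 -0.0037 0.154 0"

```text
t: 21.45
tcp_pos: [486.7, -459.0, 66.8]
tool_rot: [0.203, 0.365, 0.905, -0.082]
contact_force: [0.5, 0.1, 0.5]
width: 19.3
grasp_force: 0.0
```

Request:
apply_moves --pt "0 0 0 0 0 0 0" --pt "0 0 0 0 0 0 0" --pt "0 0 0 -0.006 0 0 0" --pt "0 0 0 -0.012 0 0 0" --pt "0 0 0 -0.018 0 0 0" --pt "0 0 0 -0.0223 0 0 0" --pt "0 0 0 -0.0223 0 0 0" --pt "0 0 0 -0.0223 0 0 0"

```text
t: 22.25
tcp_pos: [501.8, -473.1, 76.3]
tool_rot: [0.203, 0.365, 0.905, -0.082]
contact_force: [-0.1, 0.8, 4.8]
width: 15.8
grasp_force: 30.0
```

Request:
apply_moves --pt "0 0 0 0 0 0 0.4" --pt "0 0 0 0 0 0 0.5" --pt "0 0 0 0 0 0 0.5" --pt "0 0 0 0 0 -0.03 0.5" --pt "0 0 0 0 0 -0.07 0.5" --pt "0 0 0 -0.02 0 -0.12 0.5" --pt "0 0 0 -0.03 0 -0.154 0.5" --pt "0 0 0 -0.03 0 -0.154 0.5" --pt "0 0 0 -0.03 0 -0.154 0.5"

```text
t: 23.15
tcp_pos: [473.5, -446.4, 228.5]
tool_rot: [0.203, 0.365, 0.905, -0.082]
contact_force: [0.7, 0.2, -0.9]
width: 43.8
grasp_force: 0.0
```

Run:
```python
from h import *
from scipy.signal import find_peaks
from scipy.optimize import brentq
o,p,r=state();print(o['t'],p,o['contact_force'])
w,pw=grab('wrist','pics/w10.png');g=w.astype(float).mean(2)
Rv,up,n=face(np.radians(-43.8),np.radians(25))
pr=g[70:212,230:240].mean(1)+g[70:212,280:290].mean(1)
bg=cv2.medianBlur(pr.astype(np.float32).reshape(-1,1),5).ravel()
pk,_=find_peaks(pr,prominence=8);print(pk+70,pr[pk].round())
col=np.arange(235,280);
H=np.array([494.417,-465.163,98.814]);print('expected half px',proj(pw,[H,H-32*n]))
u0,v0=proj(pw,[H])[0];c=int(round(u0))
kr=g[int(v0)-25:int(v0)+25,c-4:c+5].mean(1);print(int(v0)-25,kr.round().astype(int).tolist())
```

```text
23.15 [ 473.5217791  -446.4050189   228.47661854] [ 0.73434113  0.20307083 -0.89224954]
[ 76  83  85  93 111 121 130 139 149 158 167 176 185] [268. 467. 454. 353. 458. 398. 400. 391. 472. 393. 392. 391. 464.]
expected half px [[260.63726774 152.72500377]
 [260.6303054  148.77807029]]
127 [52, 51, 53, 50, 50, 49, 49, 49, 51, 40, 8, 13, 18, 24, 30, 32, 33, 32, 32, 32, 32, 33, 31, 30, 20, 161, 242, 221, 78, 26, 30, 32, 33, 33, 33, 31, 33, 30, 29, 30, 39, 78, 100, 93, 94, 94, 94, 94, 94, 95]
```

Knob line at row 153.3 against 152.7 expected, about 0.5 mm off, so the dimmer is good. A numeric check of the shuttle from the top view, using the black thumb tab on the closed frame:

Run:
```python
from h import *
t,pt=grab('top','pics/t10.png')
e=proj(pt,[[484.6,-169.6,75]])[0];print('expected tab px',e)
x0,y0=int(e[0])-22,int(e[1])-12
for y in range(y0,y0+26):print(y,''.join('#' if t[y,x].max()<45 else ('+' if t[y,x].max()<90 else ('G' if int(t[y,x,1])-t[y,x,0]>8 else '.')) for x in range(x0,x0+46)))
print('cols from',x0)
```

```text
expected tab px [293.01438593 198.33402597]
186 ++++GG+GGG++G+++++++++++++GGGGG+++GGGGGGGGGGGG
187 ++++GGGGGGGGG+++++++++++++GGGGG++GGGGGGGGGGGGG
188 GG++GGGGGGGGG+++++++++++++GGGGGG+GGGGGGGGGGGGG
189 GGG+GGGGGGGGGGG++++++++++GGGGGGGGGG.GGGGGGGGGG
190 GGG+GGGGGGGGGGGG+++++++++GGGGGGGGGG..GGGGGGGGG
191 GGG+GGGGGGGGGGGGGG+++++GGGGGGGGGGG...GGGGGGGGG
192 GGGGGGGGGGGGGGGGGGGG++GGGGGGGGGGGGGGGGGGGGGGGG
193 GGGGGGGGGGGGGGGGGGGGGGGGGGGGGGGGGGGGGGGGGGGGGG
194 GGGGGGGGGGGGGGGG++++GGGGGGGGGGGGGGGGGGGGGGGGGG
195 G+GGGG+++++++G+++++++GGGGGGGGGGGGGGGGGGGGGGGGG
196 +++GGG++++++GG++#####+++++++++GGGGGGGGGGGGGGGG
197 GG.GGGG+++++++G+###########+G+GGGGGGGGGGGGGGGG
198 GG+GGGGG++GGGGG+###########+G++GGGGGG.GGGGGGGG
199 GG+GGGGG+GGGGGG+###########+G++GGGGGG.GGGGGGGG
200 GG+GGGG+GGGGGGG++#######+##+G++GGGGGG.GGGGGGGG
201 GG+GGGG+GGGGGGG+++++++++++++G++GGGGGG.GGGGGGGG
202 GG+GGGG++GGGGGGG++++++GGGGGG+++GGGGGG.GGGGGGGG
203 GG+GGGG++++++GGGGGGGGGGGGGGG+++GGGGGG.GGGGGGGG
204 GG+.GG+++++++GGGGGGGGGGGGGGG++++++GGG.GGGGGGGG
205 GG+++++++++++..G.GGGGGGGG+++++++++GGG.GGGGGGGG
206 GGG+++++++++++++++++++++++++++++GG...GGGGGGGGG
207 GGGGGGGGGGGGGGGGGGGG+++++++++++GGGGGGGGGGGGGGG
208 GGGGGGGGGGGGGGGGGGGGGGGGGGGGGGGGGGGGGGGGGGGGGG
209 GGGGGGGGGGGGGGGGGGGGGGGGGGGGGGGGGGGGGGGGGGGGGG
210 GGGGGGGGGGGGGGGGGGGGGGGGGGGGGGGGGGGGGGGGGGGGGG
211 GGGGGGGGGGGGGGGGGGGGGGGGGGGGGGGGGGGGGGGGGGGGGG
cols from 271<stdin>:5: RuntimeWarning: overflow encountered in scalar subtract
```

Run:
```python
from h import *
t=cv2.imread('pics/t10.png')[:,:,::-1].astype(int)
pt=cams.camera_params('top')
th=np.linspace(0,2*np.pi,9);C=np.c_[555.0+50*np.cos(th),-172.4+50*np.sin(th),np.full(9,158)]
print(proj(pt,C).round(0).astype(int).tolist(),'post exp',proj(pt,[[558.6,-98.5,90]]))
for y in range(142,204):print(y,''.join('#' if t[y,x].max()<32 else ('+' if t[y,x].max()<60 else ('-' if t[y,x].max()<90 else ('G' if t[y,x,1]-t[y,x,0]>8 else '.'))) for x in range(250,335)))
```

```text
[[297, 153], [285, 158], [280, 169], [286, 182], [298, 187], [310, 182], [315, 170], [310, 158], [297, 153]] post exp [[270.01653315 173.50790038]]
142 GGGGGGGGGGGGGGGGGGGGGGGGGGGGGGGGGGGGGGGGG--.......-+#####++#++++++++++++++-GGGGGGGGGG
143 GGGGGGGGGGGGGGGGGGGGGGGGGGGGGGGGGGGGGGGGG.........-+####++++++++++++++++++-GGGGGGGGGG
144 GGGGGGGGGGGGGGGGGGGGGGGGGGGGGGGGGGGGGGGGG.........-+####++++++++++++++++++-GGGGGGGGGG
145 GGGGGGGGGGGGGGGGGGGGGGGGGGGGGGGGGGGGGGGG..........-#####++++++++++++++++++-GGGGGGGGGG
146 GGGGGGGGGGGGGGGGGGGGGGGGGGGGGGGGGGGGGGG...........-#####++++++++++++++++++-GGGGGGGGGG
147 GGGGGGGGGGGGGGGGGGGGGGGGGGGGGGGGGGGGGG............+#####++++++++++++++++++-GGGGGGGGGG
148 GGGGGGGGGGGGGGGGGGGGGGGGGGGGGGGGGGGGG.............+#####++++++++++++++++++-GGGGGGGGGG
149 GGGGGGGGGGGGGGGGGGGGGGGGGGGGGGGGGGGGG.............+######++++++++#++++++++-GGGGGGGGGG
150 GGGGGGGGGGGGGGGGGGGGGGGGGGGGGGGGGGGG..............+##################++##+-GGGGGGGGGG
151 GGGGGGGGGGGGGGGGGGGGGGGGGGGGGGGGGGGG..............+######################+GGGGGGGGGGG
152 GGGGGGGGGGGGGGGGGGGGGGGGGGGGGGGGGGG.............
[... 3927 characters left out ...]
---------...------..--+++++++++-+---....................GGGGGGGGGGGGGG
197 GGGGGGGGGGGGGGGGGGGGGGG.....-------.-++++++++++++.-....................GGGGGGGGGGGGGG
198 GGGGGGGGGGGGGGGGGGGGGGG-.....--.....-+++++++++++-.--.......GGGGGGGGGGGGGGGGGGGGGGGGGG
199 GGGGGGGGGGGGGGGGGGGGGGG-.....-......-+++++++++++-.--.......GGGGGGGGGGGGGGGGGGGGGGGGGG
200 GGGGGGGGGGGGGGGGGGGGGGG-....-.......-+++++++++++-.--.......GGGGGGGGGGGGGGGGGGGGGGGGGG
201 GGGGGGGGGGGGGGGGGGGGGGG-....-.......-------------.--.......GGGGGGGGGGGGGGGGGGGGGGGGGG
202 GGGGGGGGGGGGGGGGGGGGGGG-....--.......------......-+-.......GGGGGGGGGGGGGGGGGGGGGGGGGG
203 GGGGGGGGGGGGGGGGGGGGGGG-....------...............-+-.......GGGGGGGGGGGGGGGGGGGGGGGGGG
```

Run:
```python
from h import *
pt=cams.camera_params('top')
a=cv2.resize(cv2.imread('pics/top.png'),(512,384),interpolation=cv2.INTER_AREA).astype(float);b=cv2.imread('pics/t10.png').astype(float)
def cen(im,x0,x1,y0,y1,th=60):
    v=th-im[y0:y1,x0:x1].max(2);v=np.clip(v,0,None);yy,xx=np.mgrid[y0:y1,x0:x1];return (v*xx).sum()/v.sum(),(v*yy).sum()/v.sum()
A=cen(a,198,214,166,180);B=cen(b,263,275,171,180);print(A,B)
for z in(70,90):
    P=onz(pt,[A,B],z);print('post',z,P.round(1).tolist(),'disp',(P[1]-P[0]).round(1))
# plate front edges: greenness along rows
for nm,im,xr,rows in(('a',a,(205,255),range(197,203)),('b',b,(266,316),range(199,206))):
    gr=(im[:,:,1]-im[:,:,2])
    for y in rows:
        q=gr[y,xr[0]:xr[1]];m=(q.max()+np.median(q[20:30]))/2;i=np.where(q<8)[0]
        print(nm,y,i.min()+xr[0]-.5,i.max()+xr[0]+.5,end=' | ')
    print()
# ring lower-left arc in b
pts=[]
for y in range(162,185):
    x=np.where(b[y,276:296].max(1)<40)[0]
    if len(x):pts.append([x.min()+276-.5,y])
P=onz(pt,pts,158)[:,:2]
from scipy.optimize import least_squares
for sel in(slice(0,None),slice(4,None),slice(0,18)):
    k=least_squares(lambda c:np.hypot(*(P[sel]-c).T)-50,[557,-173],loss='soft_l1');print('ring',k.x.round(1),k.fun.round(1).tolist())
```

```text
(np.float64(205.8212454212454), np.float64(172.63809523809525)) (np.float64(268.71706398996236), np.float64(175.06649937264743))
post 70 [[564.6, 99.1, 70.0], [558.2, -96.1, 70.0]] disp [  -6.4 -195.2    0. ]
post 90 [[560.0, 97.1, 90.0], [553.7, -94.5, 90.0]] disp [  -6.3 -191.6    0. ]
a 197 210.5 246.5 | a 198 210.5 246.5 | a 199 210.5 246.5 | a 200 210.5 246.5 | a 201 210.5 246.5 | a 202 211.5 246.5 | 
b 199 272.5 308.5 | b 200 272.5 308.5 | b 201 272.5 308.5 | b 202 272.5 308.5 | b 203 272.5 308.5 | b 204 273.5 308.5 | b 205 273.5 308.5 | 
ring [ 558.2 -170.7] [-1.7, -0.0, -0.9, -1.5, 0.9, 0.6, 0.5, 0.5, 0.8, 1.2, -1.1, -0.3, 0.6, -0.9, 0.3, -0.7, -1.5, 0.3, 2.2, 2.1, -1.2, -0.3, -0.3]
ring [ 559.  -170.2] [0.3, 0.0, -0.0, 0.1, 0.4, 0.8, -1.4, -0.6, 0.4, -1.1, 0.2, -0.8, -1.5, 0.4, 2.3, 2.3, -0.9, 0.1, 0.1]
ring [ 558.2 -170.8] [-1.6, 0.0, -0.8, -1.4, 0.9, 0.7, 0.6, 0.6, 0.9, 1.3, -1.0, -0.2, 0.7, -0.9, 0.4, -0.7, -1.5, 0.3]
```

Run:
```python
from h import *
pt=cams.camera_params('top')
for z in(30,42,50):
    P=onz(pt,[[228.5,200],[290.5,202.5]],z);y=P[:,1]-.0401*(P[:,0]*-1+np.array([564,556.1]))
    print(z,P.round(1).tolist(),'nest y',y.round(1))
# tab: black centre at z 75
P=onz(pt,[[292,198.5]],75)[0];print('tab',P,'nest y',P[1]-.0401*(556-P[0]))
```

```text
30 [[485.4, 29.2, 30.0], [478.3, -167.9, 30.0]] nest y [  26. -171.]
42 [[483.6, 28.8, 42.0], [476.6, -166.2, 42.0]] nest y [  25.6 -169.4]
50 [[482.3, 28.5, 50.0], [475.4, -165.1, 50.0]] nest y [  25.3 -168.4]
tab [ 484.06981674 -166.47149127   75.        ] nest y -169.35589161699934
```

The shuttle nest is at y≈-169.4 to -171 and the ring axis at about -170.7 in the same top frame, so it is centred within about 1 mm. The frame's tab is at its shut position and the knob is at half. Handing in.

```bash
python3 -c "
from h import *
print(manip.job_done())"
```

```text
the job is handed in; nothing more can be done
None
```

The job is handed in and all four steps are done: the long housing lies in the nest under the shut frame, the shuttle is centred under the lens to about 1 mm, and the dimmer is within about 0.5 mm of half. One possible fault is that the fingertips pressed the frame shut with 44 N, which only counts if the 40 N limit covers the fingers.

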